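# Mask a gift card and line up the stamp

## Robot

A 6-joint arm with a two-finger parallel gripper is mounted at the origin on a cart in front of the work surface, level with it; the furniture and walls round the work are solid. World frame = base frame: x ahead of the robot, y to its left, z up, the work surface at z = 0. Lengths are in mm, angles in rad, forces in N, time in s.
With the tool pointing down it reaches from about 350 to 725 mm from the base axis. Payload 4.3 kg.
Tool frame: the origin (TCP) lies on the front face of the gripper's body, between the roots of the fingers; the fingertips stand 73 mm ahead of it and the grasp point (between the pads) lies 54 mm ahead of it (r.hold_point_z is the distance from the TCP to the grasp point, in mm); y points along the fingers, x is the direction in which the jaws open and shut, and the axes are right-handed (so a half turn about y gives the same grasp; the last joint's range is limited). The gripper opens to 85 mm and grips with 20 to 120 N. Pads are 22 mm wide; open, the fingers measure 114 mm over their backs; the gripper's body (76 mm by 85 mm) begins 54 mm behind the grasp point. The pads swing forward as they close: fully open they stand 13 mm farther back than shut.
Start: joints at [1.167, 0.377, 0.081, 1.274, 0, 1.46], TCP at [166.519, 550.391, 303.929] pointing down, gripper open.
Joint ranges: [-2.72, 2.72], [-0.84, 1.66], [-1.02, 1.22], [-1.77, 2.12], [-1.37, 1.28], [-3.14, 3.14]. Speed limits (rad/s): [2.57, 2.57, 3.14, 3.14, 3.14, 3.14].

## Interface

Orientations are given as [roll, pitch, yaw] about the fixed x, y, z axes, in that order (R = Rz(yaw) Ry(pitch) Rx(roll)).
In Python, from workcell import r gives the robot as it stands.
- The arm moves only by the shell command python3 -m creep 'ROWS' [FORCE]. ROWS is JSON, a list that holds one entry, the list of rows, each a list of 7 numbers: the shift along the tool's x, y, z in m, then the turn, a rotation vector about the tool's x, y, z in degrees, then the finger opening in m, from 0 to 0.0854. In form: [[[x, y, z, rx, ry, rz, hand], ...]]. A call has 1 to 8 rows; each row is the pose to reach, as a shift and turn from the pose measured when the call began, along the tool's axes at that moment; what a row does not reach only later rows make up. A row lasts 1/10 s, in which the tool goes at most 50 mm and 8.59 degrees, less where a joint would pass 70% of its speed; a pose out of reach is approached as far as the arm can. A call with a gripper value outside its range is refused whole. The fingers move at their own pace and stop on an object; FORCE is the grip in N (left out, the last holds). Time passes only in rows, so rows that repeat a pose let the fingers close. It gives the time, the measured TCP pose, the force and the opening at its end, in the units of the state.
- r.state(): the state, without advancing time (a new reading comes with each control period).
- r.grab_frame(name): name is "scene" or "top"; returns the picture (420x560x3 uint8, red, green, blue); there is no depth.
- r.camera_info(name): a dict with "fovy" (degrees; the focal length in pixels is half the picture's height over the tangent of half this angle, whatever the lens; pixels are square), "cx", "cy" (the principal point, pixels), "dist" ([k1, k2, p1, p2, k3] as OpenCV has them; the pictures are not rectified), "R" (3x3) and "t" (3): a world point X has camera coordinates R X + t. Camera axes: x right, y down, z forward; pixel columns grow to the right and rows downward; lengths in mm; the calibration is good to about 2 mm. A picture is of the moment at which its call begins. camera_info takes no time and is no camera call.
- r.job_done(): hands the job in, once; it reports no verdict.
Trained networks look in the newest picture that a camera, given by its name, has taken for a name from the list of things; names that differ only in an ending like _2 or _b are one class to them, and where a whole thing is asked for, a point or a joint stands for the part that bears it (a point fixed in the world has none). Each returns a list of dicts, best first, with "confidence" (0 to 1); they miss things now and then, are a little off and sometimes report something else, mostly with a low value. They report only what shows in the picture. A call takes as long as a camera call. They do not tell look-alikes from the thing itself.
- r.cut_out(target, camera): "region" (420x560 bool, what is visible of it) and "rect" ([centre column, centre row, width, height] in pixels, round what is visible of it).
- r.landmark_of(target, camera): "position" ([column, row] in pixels: a listed point, or the origin of a listed thing).
The state is a dict: "clock": time; "qpos": joint angles; "dq": joint speeds; "tau": joint torques, N m; "tool_pos": TCP position; "orientation": TCP orientation; "contact_force": force on the tool from outside, world axes, zero at the start; "torque": the same for the moment, N m; "finger_gap": opening from 0.0 (shut) to 1.0 (fully open).
Only numpy, scipy, OpenCV 4.12 (cv2) and the standard library are available. Lean on these libraries where they do the work, as an engineer would, in place of code of your own. Each camera call takes 0.05 s, during which the arm holds its last target.

## Task

Lower the blue masking plate over the two locating pins of the wooden card jig until it lies flush on the board, and let go of it. Then pick up the pale wooden hand stamp, lift it higher than the row of jars and the glass ball, carry it over to the jig and finish while still holding it: upright and still, its foot about a centimetre above the plate, centred over the window and square with it, either way round. On the way and at the end the stamp must not touch the plate, card or board, and the two jars and the ball stay where they stand.

Things in the scene. Friction and masses are not known exactly. Their poses are not given: they have to be found in the camera images.
- jig_card (a point): Card jig: fixed wooden board 120 x 170 x 15 mm on the table, with a white card 96 x 96 mm at its middle and two upright steel pins. Point: centre of the card, on the board's top face; z up. The pins stand at y = +-60 mm from it; each is 8 mm thick and 21 mm high above the board, straight for 15 mm, then tapered to 3 mm at the tip.
- mask_mid (a point): Loose blue metal masking plate, 50 (x) x 150 (y) x 6 mm, 0.15 kg, flat on the table; window 34 (x) x 50 (y) mm in the middle, 11 mm through holes at y = +-60 mm. Mid-way along each long edge an upturned ear, 44 mm along y, rises to 35 mm above the underside; grasp from above across both ears (50 mm over the outer faces, along x). Point: between the ears, 17 mm above the underside; z up.
- stamp_mid (a point): The pale wooden hand stamp, loose, standing upright on its foot: 75 mm high, 0.05 kg. Foot 28 mm (x) by 43 mm (y), 19 mm high; above it a round neck 18 mm thick and, from 37 to 75 mm above the underside, a round turned head up to 28 mm thick, to be grasped. This point is on its axis 37.5 mm above the underside. z up.
- cream_jar: Cream candle jar with a brass-coloured lid, 68 mm across and 80 mm high, loose, bystander; origin at the centre of its underside.
- brown_jar: Brown candle jar with a brass-coloured lid, 56 mm across and 78 mm high, loose, bystander; origin at the centre of its underside.
- ball: Blue-grey ball on a small brown foot, 64 mm across and 89 mm high, loose, bystander; origin at the centre of its underside. The two jars and the ball stand in a row that runs away from the robot, between the jig on the left and the plate and stamp on the right.
Mind the look-alikes: they are no part of the job. Of the things that look like the part that bears mask_mid, take the one that is farthest to the robot's left at the start.

How it is judged (in metres and radians):
On the way, in this order (a step that is already met when the one before it is completed fails the run):
1. the plate lies flush on the board over both pins and is let go (horizontal distance between mask_mid and jig_card below 0.004 m and z of mask_mid in the frame of jig_card between 0.0145 and 0.0195 m and angle between mask_mid's own z axis and vertical below 0.035 rad and angle between the y axis of mask_mid and the y axis of jig_card, either way round below 0.09 rad and contact force between the fingers and mask below 0.2 N), for 0.2 s.
2. the stamp is held with its foot more than 92 mm above the table, higher than the jars and the ball (height (world z) of stamp_mid above 0.1295 m and contact force between the fingers and stamp above 0.5 N), for 0.1 s.
At the end, for the whole second after the job is handed in: Plate flush over both pins (4 mm, 2 deg), released. Stamp held by the fingers alone, still, within 7 deg of upright, foot 1 to 21 mm above the plate, within 5 mm of the window's middle and 8 deg of square, touching neither plate nor jig. Jars and ball upright, within 20 mm of their starts (all of step 1 and horizontal distance between stamp_mid and mask_mid below 0.005 m and z of stamp_mid in the frame of jig_card between 0.0445 and 0.0645 m and angle between the y axis of stamp_mid and the y axis of mask_mid, either way round below 0.14 rad and angle between stamp_mid's own z axis and vertical below 0.12 rad and contact force between the fingers and stamp above 0.5 N and contact force between stamp and mask below 0.1 N and contact force between stamp and jig below 0.1 N and linear speed of stamp below 0.02 m/s and not (distance of cream_jar from where it was at the start of the episode above 0.02 m or angle between cream_jar's own z axis and vertical above 0.3 rad) and not (distance of brown_jar from where it was at the start of the episode above 0.02 m or angle between brown_jar's own z axis and vertical above 0.3 rad) and not (distance of ball from where it was at the start of the episode above 0.02 m or angle between ball's own z axis and vertical above 0.3 rad)); the arm keeps its last pose, push and grip.
It fails at once if the cream jar is shifted more than 20 mm or tipped (distance of cream_jar from where it was at the start of the episode above 0.02 m or angle between cream_jar's own z axis and vertical above 0.3 rad).
It fails at once if the brown jar is shifted more than 20 mm or tipped (distance of brown_jar from where it was at the start of the episode above 0.02 m or angle between brown_jar's own z axis and vertical above 0.3 rad).
It fails at once if the glass ball is shifted more than 20 mm or tipped (distance of ball from where it was at the start of the episode above 0.02 m or angle between ball's own z axis and vertical above 0.3 rad).
It fails at once if the stamp touches the plate or the jig (contact force between stamp and mask above 0.5 N or contact force between stamp and jig above 0.5 N).
It also fails if it takes over 61 s, if anything falls off the work surface, if the arm or the gripper's body presses on something with over 40 N, if the wrist force passes 120 N, or if a joint passes its speed limit or range.

## Working session

There is one attempt and no reset: what is moved stays moved. The work goes in short steps, Python scripts to look and compute and a shell command to move; the robot and the scene stay as the last step left them, time stands still between calls to the robot, and variables do not carry over. Pictures are saved under pics/ and viewed, and the job is handed in when it is done.

```bash
mkdir -p pics; ls; python3 - <<'E'
from workcell import r
import cv2
print(r.state())
for n in("scene","top"):
    im=r.grab_frame(n); cv2.imwrite(f"pics/{n}0.png",cv2.cvtColor(im,cv2.COLOR_RGB2BGR)); print(r.camera_info(n))
    for t in("jig_card","mask_mid","stamp_mid","cream_jar","brown_jar","ball"):
        print(n,t,[(d["position"],round(d["confidence"],2)) for d in r.landmark_of(t,n)])
print(r.state()["clock"])
E
```

```text
pics
{'clock': 0.0, 'qpos': array([ 1.16668100e+00,  3.78074092e-01,  7.96118958e-02,  1.27442153e+00,
       -9.46084201e-07,  1.46050370e+00]), 'dq': array([ 0.0012631 ,  0.00037008,  0.00039578,  0.00043479, -0.00206341,
       -0.00153474]), 'tau': array([-2.72052894e-04, -4.63604665e+01,  2.69875932e+01,  2.09259382e-02,
       -3.59567412e-04,  1.75805440e-06]), 'tool_pos': array([166.31112506, 549.87695245, 302.94902367]), 'orientation': array([-1.57056751,  0.00207482,  1.27697387]), 'contact_force': array([ 0.71167563, -0.18701917,  0.52923708]), 'torque': array([0.00380186, 0.01873509, 0.0056195 ]), 'finger_gap': 1.0030112646814735}
{'fovy': 56.597656838765566, 'cx': 285.23711249828483, 'cy': 201.3131755803144, 'dist': array([-0.01644973,  0.        ,  0.        ,  0.        ,  0.        ]), 'R': array([[ 0.90511943, -0.42470542,  0.01959897],
       [-0.20983495, -0.48633611, -0.84820191],
       [ 0.36976764,  0.76361148, -0.5293103 ]]), 't': array([-541.85904344,  114.94272917, 1018.58549683])}
scene jig_card [([245.8, 170.4], 0.75)]
scene mask_mid [([384.5, 240.4], 0.93
[... 158 characters left out ...]
 211.4], 0.88)]
scene ball [([296.0, 200.3], 0.85)]
{'fovy': 50.727768562632036, 'cx': 276.95932879164076, 'cy': 208.61847125877236, 'dist': array([-0.08687801,  0.        ,  0.        ,  0.        ,  0.        ]), 'R': array([[ 0.02227394, -0.99972061, -0.00791016],
       [-0.99184239, -0.02110374, -0.12571116],
       [ 0.12550911,  0.01064571, -0.99203535]]), 't': array([-88.83943942, 575.52157221, 966.3333421 ])}
top jig_card [([148.9, 225.0], 0.72)]
top mask_mid [([384.7, 137.5], 0.87), ([420.8, 242.3], 0.65), ([342.4, 206.9], 0.64)]
top stamp_mid [([334.3, 275.5], 0.71)]
top cream_jar [([251.2, 289.9], 0.87)]
top brown_jar [([252.6, 242.2], 0.93)]
top ball [([252.1, 190.7], 0.92)]
0.7
```

View images.

View pics/scene0.png

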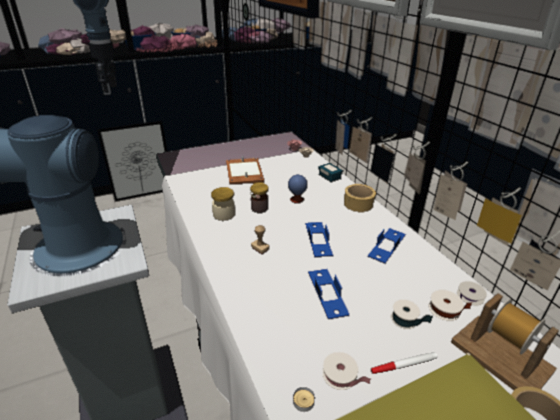

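View pics/top0.png

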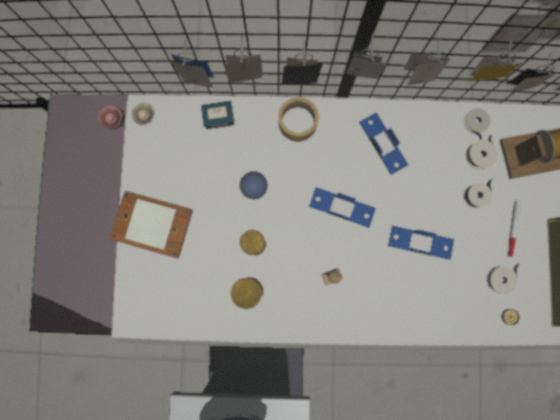

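```bash
cat > h.py <<'E'
import numpy as np, cv2
from workcell import r
def K(ci):
    f=210/np.tan(np.radians(ci["fovy"])/2); return np.array([[f,0,ci["cx"]],[0,f,ci["cy"]],[0,0,1.]])
def ray(n,px):
    ci=r.camera_info(n); u=cv2.undistortPoints(np.array([[px]],float),K(ci),ci["dist"])[0,0]
    R=np.array(ci["R"]); return -R.T@ci["t"], R.T@np.array([u[0],u[1],1])
def onz(n,px,z):
    c,d=ray(n,px); return c+d*(z-c[2])/d[2]
def proj(n,X):
    ci=r.camera_info(n); return cv2.projectPoints(np.array(X,float).reshape(-1,3),cv2.Rodrigues(np.array(ci["R"]))[0],np.array(ci["t"]),K(ci),ci["dist"])[0].reshape(-1,2)
def tri(pxs):
    A=np.zeros((3,3));b=np.zeros(3);L=[]
    for n,p in pxs.items():
        c,d=ray(n,p);d/=np.linalg.norm(d);P=np.eye(3)-np.outer(d,d);A+=P;b+=P@c;L.append((P,c))
    X=np.linalg.solve(A,b); return X,[round(float(np.linalg.norm(P@(X-c))),1) for P,c in L]
def ortho(n,im,cx,cy,z,half,s=4):
    # up = +x, left=+y
    N=int(2*half*s); i,j=np.mgrid[0:N,0:N]
    X=np.stack([cx+half-i/s,cy+half-j/s,np.full(i.shape,z)],-1).reshape(-1,3)
    m=proj(n,X).astype(np.float32).reshape(N,N,2)
    return cv2.remap(im,m[...,0],m[...,1],cv2.INTER_CUBIC)
def save(nm,im): cv2.imwrite(f"pics/{nm}.png",cv2.cvtColor(im,cv2.COLOR_RGB2BGR))
E
python3 - <<'E'
from h import *
S=dict(jig=(245.8,170.4),mask=(319.8,234.6),stamp=(256.9,237.8),cream=(223.5,217.8),brown=(259.6,211.4),ball=(296,200.3))
T=dict(jig=(148.9,225),mask=(342.4,206.9),stamp=(334.3,275.5),cream=(251.2,289.9),brown=(252.6,242.2),ball=(252.1,190.7))
Z=dict(jig=15,mask=17,stamp=37.5,cream=0,brown=0,ball=0)
for k in S:
    X,e=tri({"scene":S[k],"top":T[k]}); print(k,X.round(1),e,onz("scene",S[k],Z[k]).round(1),onz("top",T[k],Z[k]).round(1))
im=cv2.cvtColor(cv2.imread("pics/top0.png"),cv2.COLOR_BGR2RGB)
for k,h,z in(("jig",100,15),("mask",90,6),("stamp",50,0)):
    c=onz("top",T[k],Z[k]); print(k,c); save("o_"+k,ortho("top",im,round(c[0]),round(c[1]),z,h,3 if h>60 else 6))
    im2=cv2.cvtColor(cv2.imread("pics/scene0.png"),cv2.COLOR_BGR2RGB)
    save("s_"+k,ortho("scene",im2,round(c[0]),round(c[1]),z,h,3 if h>60 else 6))
import subprocess
for k in("jig","mask","stamp"):
    a=cv2.imread(f"pics/o_{k}.png");b=cv2.imread(f"pics/s_{k}.png");m=np.hstack([a,b]);
    if m.shape[1]>800:m=m[:, :]; m=cv2.resize(m,(800,400))
    cv2.imwrite(f"pics/b_{k}.png",m)
E
```

```text
jig [541.5 221.8   3.9] [5.6, 5.6] [539.7 199.4  15. ] [535.3 220.4  15. ]
mask [ 590.5 -228.9   14. ] [3.4, 3.4] [ 591.8 -233.    17. ] [ 586.9 -227.    17. ]
stamp [ 426.  -205.5   38. ] [4.3, 4.3] [ 422.1 -203.5   37.5] [ 430.1 -207.    37.5]
cream [390.1 -19.9  -7. ] [1.8, 1.8] [385.7 -29.1   0. ] [392.3 -20.9   0. ]
brown [502.6 -20.1 -13.8] [0.0, 0.0] [495.  -39.5   0. ] [502. -21.   0.]
ball [626.3 -16.7  -6.3] [2.2, 2.2] [623.8 -26.2   0. ] [623.2 -16.3   0. ]
jig [535.30996354 220.40770071  15.        ]
mask [ 586.93111596 -227.04076814   17.        ]
stamp [ 430.07230419 -207.02697515   37.5       ]
```

View pics/b_jig.png

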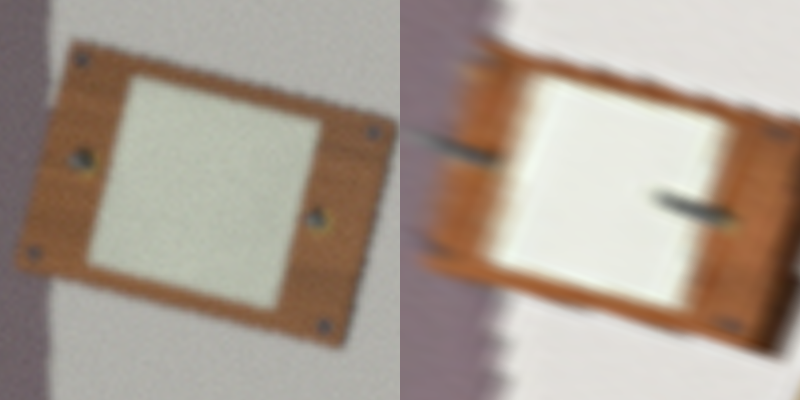

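View pics/b_mask.png

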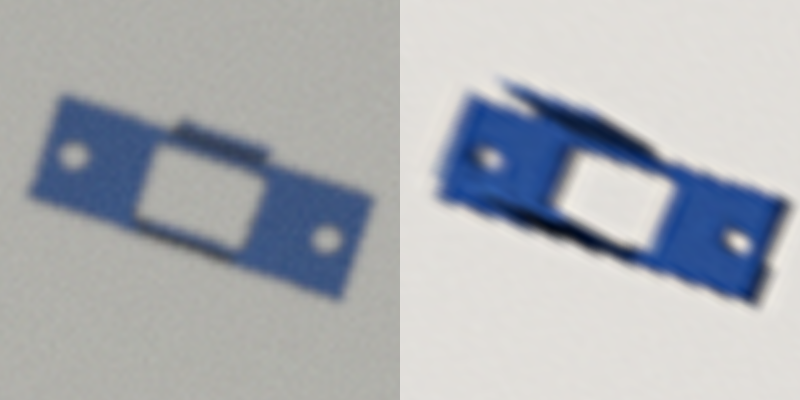

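View pics/b_stamp.png

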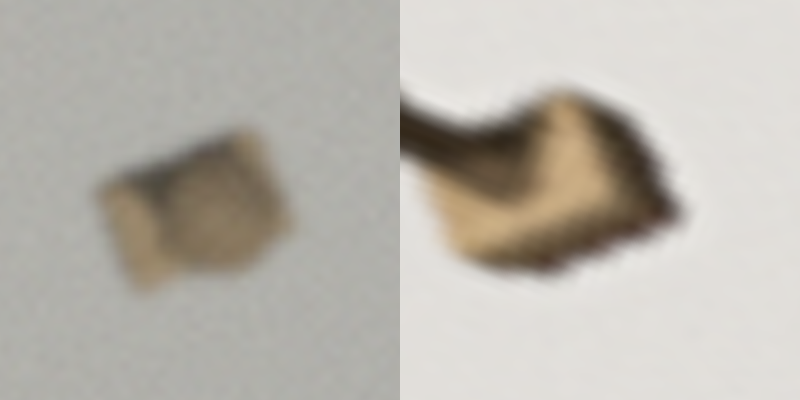

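```bash
cat >> h.py <<'E'
from scipy.spatial.transform import Rotation as Ro
def go(x,y,z,yaw):
    s=r.state(); R=Ro.from_euler("xyz",s["orientation"]); 
    Rt=Ro.from_euler("xyz",[-np.pi/2,0,np.radians(yaw)])
    d=R.inv().apply(np.array([x,y,z])-s["tool_pos"])/1000; v=np.degrees((R.inv()*Rt).as_rotvec())
    print("TCP",s["tool_pos"].round(1),"ori",np.degrees(s["orientation"]).round(2),"q",s["qpos"].round(2),"F",s["contact_force"].round(2),"gap",round(s["finger_gap"]*85.4,1),"t",round(s["clock"],2))
    print("shift",d.round(4),"turn",v.round(2))
E
python3 - <<'E'
from h import *
print(r.hold_point_z)
go(588.4,-228,200,-18.2)
for n in("top","scene"):
    ci=r.camera_info(n);print(-np.array(ci["R"]).T@ci["t"])
E
```

```text
53.900000000000006
TCP [166.5 550.4 304. ] ori [-9.000e+01 -1.000e-02  7.317e+01] q [1.17 0.38 0.08 1.27 0.   1.46] F [ 0.29  0.08 -0.8 ] gap 85.7 t 0.7
shift [-0.6229  0.1038 -0.6292] turn [-1.000e-02  9.137e+01  1.000e-02]
[ 451.52186287  -86.95627041 1030.28358645]
[ 137.92619711 -952.03325387  647.26232392]
```

```bash
python3 -m creep '[[[-0.031,0,-0.0315,0,4.57,0,0.0854],[-0.062,0,-0.063,0,9.14,0,0.0854],[-0.093,0,-0.0945,0,13.7,0,0.0854],[-0.124,0,-0.126,0,18.3,0,0.0854],[-0.155,0,-0.157,0,22.8,0,0.0854],[-0.187,0,-0.189,0,27.4,0,0.0854],[-0.218,0,-0.22,0,32,0,0.0854],[-0.249,0,-0.252,0,36.5,0,0.0854]]]'; python3 -c "
from h import *
go(588.4,-228,200,-18.2)"
```

```text
clock: 1.5
tool_pos: [336.1, 237.5, 304.2]
orientation: [-1.571, -0.001, 0.637]
contact_force: [0.3, -0.8, -0.5]
finger_gap: 1.003
TCP [336.1 237.5 304.2] ori [-9.001e+01 -6.000e-02  3.650e+01] q [ 0.46  0.05 -0.34  1.18  0.    1.39] F [ 0.27 -0.79 -0.53] gap 85.6 t 1.5
shift [-0.0742  0.1042 -0.5243] turn [-3.00e-02  5.47e+01  6.00e-02]
```

```bash
python3 -m creep '[[[-0.0065,0,-0.044,0,4.56,0,0.0854],[-0.013,0,-0.088,0,9.12,0,0.0854],[-0.019,0,-0.132,0,13.7,0,0.0854],[-0.025,0,-0.175,0,18.3,0,0.0854],[-0.031,0,-0.219,0,22.8,0,0.0854],[-0.037,0,-0.262,0,27.4,0,0.0854],[-0.043,0.01,-0.306,0,32,0,0.0854],[-0.0495,0.02,-0.35,0,36.5,0,0.0854]]]'; python3 -m creep '[[[0.014,0.01,-0.042,0,4.56,0,0.0854],[0.028,0.03,-0.084,0,9.12,0,0.0854],[0.042,0.05,-0.126,0,13.7,0,0.0854],[0.056,0.084,-0.168,0,18.3,0,0.0854],[0.056,0.084,-0.168,0,18.3,0,0.0854]]]'; python3 -c "
from h import *
go(588.4,-228,200,-18.2)
for n in ('top','scene'): save(n+'1',r.grab_frame(n))
a=r.grab_frame('top')
save('z1',cv2.resize(a[130:290,260:430],None,fx=3.5,fy=3.5,interpolation=2))
"
```

```text
clock: 2.3
tool_pos: [505.5, -75.2, 284.5]
orientation: [-1.57, -0.003, -0.004]
contact_force: [0.1, -0.1, 0.5]
finger_gap: 0.995
clock: 2.8
tool_pos: [560.3, -246.8, 196.1]
orientation: [-1.57, 0.002, -0.328]
contact_force: [-0.2, 0.0, -0.1]
finger_gap: 0.997
TCP [ 560.3 -246.8  196.1] ori [-89.95   0.12 -18.81] q [-0.52  0.5  -0.01  1.06  0.    1.38] F [-0.18  0.01 -0.06] gap 85.2 t 2.8
shift [ 0.0205 -0.0039  0.0269] turn [-0.05 -0.61 -0.12]
```

View pics/z1.png

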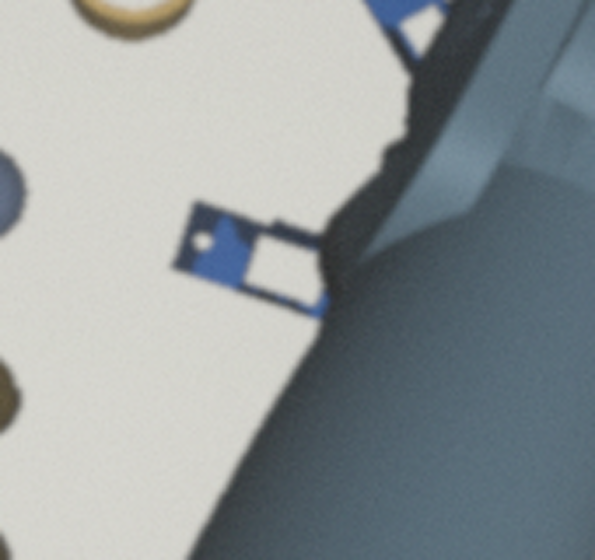

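View pics/scene1.png

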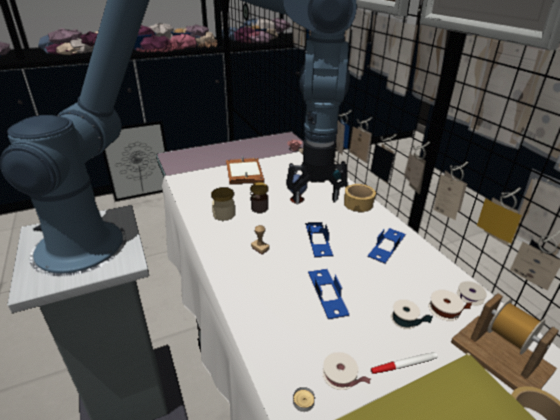

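```bash
python3 -m creep '[[[0.0205,0,0.027,0,-0.6,0,0.0854],[0.0205,0.04,0.027,0,-0.6,0,0.0854],[0.0205,0.075,0.027,0,-0.6,0,0.0854],[0.0205,0.075,0.027,0,-0.6,0,0.0854]]]'; python3 -c "
from h import *
go(588.4,-228,74,-18.2)
a=r.grab_frame('scene')
save('z2',cv2.resize(a[170:290,240:410],None,fx=4,fy=4,interpolation=2))
a=r.grab_frame('top')
save('z2t',cv2.resize(a[130:290,260:430],None,fx=3.5,fy=3.5,interpolation=2))
"
```

```text
clock: 3.35
tool_pos: [586.1, -220.4, 122.2]
orientation: [-1.567, 0.007, -0.309]
contact_force: [-0.7, 0.6, -1.3]
finger_gap: 0.999
TCP [ 586.1 -220.4  122.2] ori [-89.8    0.39 -17.73] q [-0.46  0.59 -0.06  0.93  0.    1.42] F [-0.73  0.56 -1.29] gap 85.3 t 3.35
shift [ 0.0049  0.0482 -0.0067] turn [-0.2   0.47 -0.4 ]
```

View pics/z2.png

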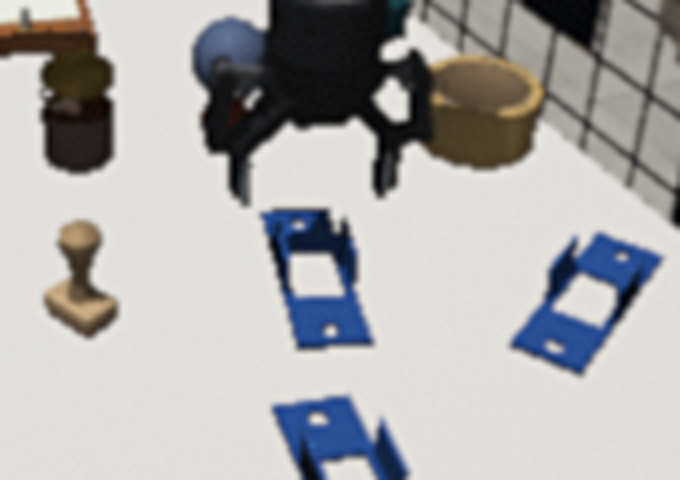

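View pics/z2t.png

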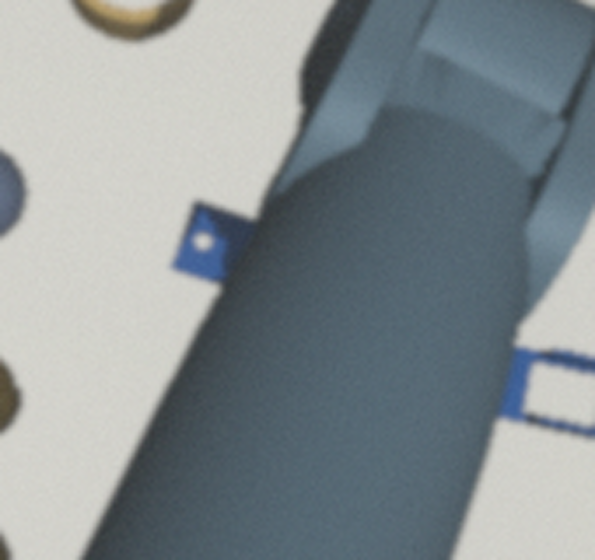

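```bash
python3 -m creep '[[[0.005,0,-0.0067,0,0.4,0,0.0854],[0.005,0.01,-0.0067,0,0.4,0,0.0854],[0.005,0.01,-0.0067,0,0.4,0,0.0854]]]'; python3 -c "
from h import *
go(588.4,-228,74,-18.2)
s=r.state();R=Ro.from_euler('xyz',s['orientation'])
a=r.grab_frame('scene')
P=s['tool_pos']+R.apply([[-43,60,0],[43,60,0],[0,60,0],[0,112,0]])
for p in proj('scene',P): cv2.circle(a,tuple(int(v) for v in p.round()),1,(255,0,0),-1)
save('z3',cv2.resize(a[170:290,240:410],None,fx=4,fy=4,interpolation=2))
"
```

```text
clock: 3.75
tool_pos: [591.8, -230.9, 117.1]
orientation: [-1.569, -0.002, -0.318]
contact_force: [-0.6, 0.0, 0.3]
finger_gap: 1.0
TCP [ 591.8 -230.9  117.1] ori [-89.88  -0.11 -18.22] q [-0.47  0.6  -0.05  0.91  0.    1.42] F [-0.56  0.03  0.3 ] gap 85.4 t 3.75
shift [-0.0042  0.0431  0.0016] turn [-0.12 -0.02  0.11]
```

View pics/z3.png

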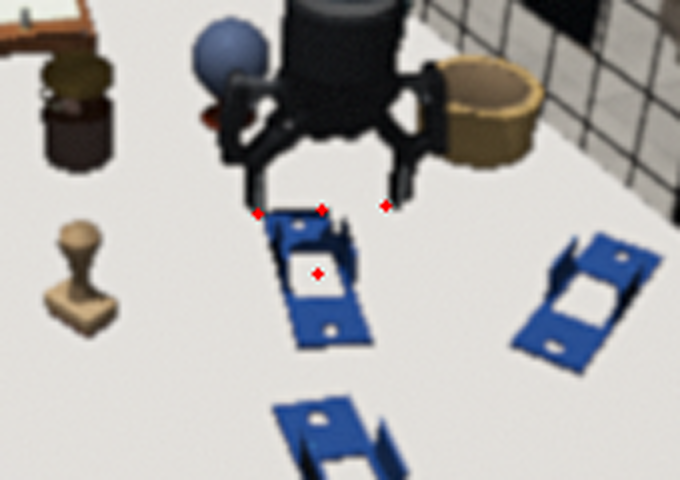

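```bash
python3 -m creep '[[[-0.004,0,0.0015,0,0,0,0.0854],[-0.004,0,0.0015,0,0,0,0.0854],[-0.004,0,0.0015,0,0,0,0.0854],[-0.004,0,0.0015,0,0,0,0.0854]]]'; python3 -c "
from h import *
go(588.4,-228,74,-18.2)
"
```

```text
clock: 4.2
tool_pos: [588.1, -227.9, 117.1]
orientation: [-1.569, -0.001, -0.318]
contact_force: [0.4, 1.1, 0.1]
finger_gap: 1.003
TCP [ 588.1 -227.9  117.1] ori [-8.987e+01 -6.000e-02 -1.821e+01] q [-0.47  0.6  -0.06  0.91  0.    1.42] F [0.4  1.11 0.09] gap 85.6 t 4.2
shift [ 0.0003  0.0431 -0.0001] turn [-0.13 -0.01  0.06]
```

```bash
python3 -m creep '[[[0,0.012,0,0,0,0,0.0854],[0,0.024,0,0,0,0,0.0854],[0,0.034,0,0,0,0,0.0854],[0,0.04,0,0,0,0,0.0854],[0,0.043,0,0,0,0,0.0854],[0,0.043,0,0,0,0,0.0854],[0,0.043,0,0,0,0,0.065],[0,0.043,0,0,0,0,0.055]]] 40';  python3 -c "
from h import *
go(588.4,-228,74,-18.2)
a=r.grab_frame('scene')
save('z4',cv2.resize(a[170:290,240:410],None,fx=4,fy=4,interpolation=2))
"
```

```text
TCP [ 588.1 -227.9  117.1] ori [-8.987e+01 -6.000e-02 -1.821e+01] q [-0.47  0.6  -0.06  0.91  0.    1.42] F [0.4  1.11 0.09] gap 85.6 t 4.2
shift [ 0.0003  0.0431 -0.0001] turn [-0.13 -0.01  0.06]invalid input: not JSON, or not a number
```

View pics/z4.png

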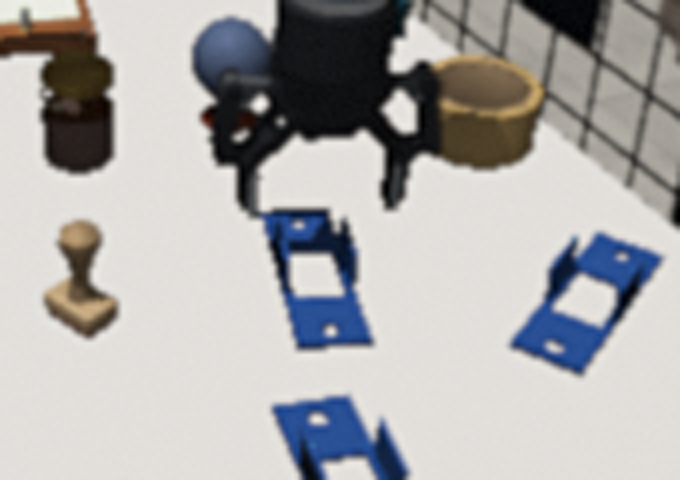

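```bash
python3 -m creep '[[[0,0.012,0,0,0,0,0.0854],[0,0.024,0,0,0,0,0.0854],[0,0.034,0,0,0,0,0.0854],[0,0.04,0,0,0,0,0.0854],[0,0.043,0,0,0,0,0.0854],[0,0.043,0,0,0,0,0.0854],[0,0.043,0,0,0,0,0.0854]]]'; python3 -c "
from h import *
go(588.4,-228,74,-18.2)
a=r.grab_frame('scene')
save('z5',cv2.resize(a[170:290,240:410],None,fx=4,fy=4,interpolation=2))
"
```

```text
clock: 4.95
tool_pos: [588.5, -228.0, 74.3]
orientation: [-1.569, -0.002, -0.318]
contact_force: [-0.1, -0.1, 0.4]
finger_gap: 1.001
TCP [ 588.5 -228.    74.3] ori [-89.88  -0.09 -18.21] q [-0.47  0.64 -0.11  0.82  0.    1.42] F [-0.09 -0.14  0.37] gap 85.5 t 4.95
shift [-0.      0.0003 -0.    ] turn [-0.12 -0.01  0.09]
```

View pics/z5.png

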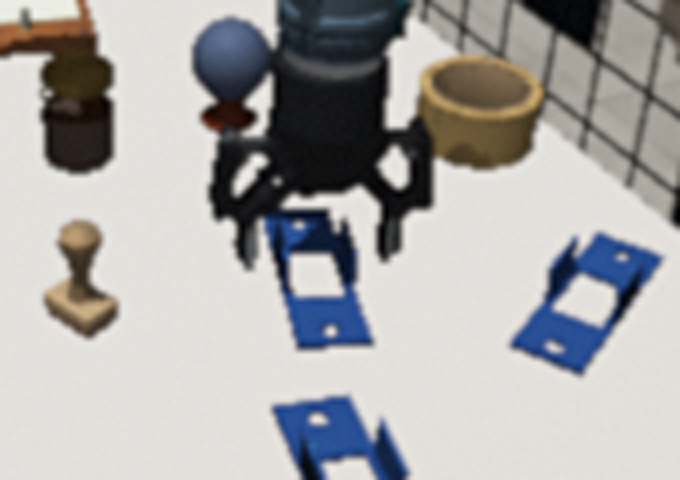

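```bash
python3 -m creep '[[[0,0,0,0,0,0,0.065],[0,0,0,0,0,0,0.055],[0,0,0,0,0,0,0.04],[0,0,0,0,0,0,0.04],[0,0,0,0,0,0,0.04],[0,0,0,0,0,0,0.04]]]' 40
 python3 -c "
from h import *
go(588.4,-228,74,-18.2)
a=r.grab_frame('scene')
save('z6',cv2.resize(a[170:290,240:410],None,fx=4,fy=4,interpolation=2))
"
```

```text
clock: 5.6
tool_pos: [588.9, -228.2, 75.1]
orientation: [-1.569, -0.003, -0.318]
contact_force: [-0.9, -0.1, 6.3]
finger_gap: 0.578
TCP [ 588.9 -228.2   75.1] ori [-89.89  -0.17 -18.21] q [-0.47  0.64 -0.11  0.82  0.    1.42] F [-0.9  -0.13  6.26] gap 49.3 t 5.6
shift [-0.0006  0.0011  0.0001] turn [-0.11 -0.01  0.17]
```

View pics/z6.png

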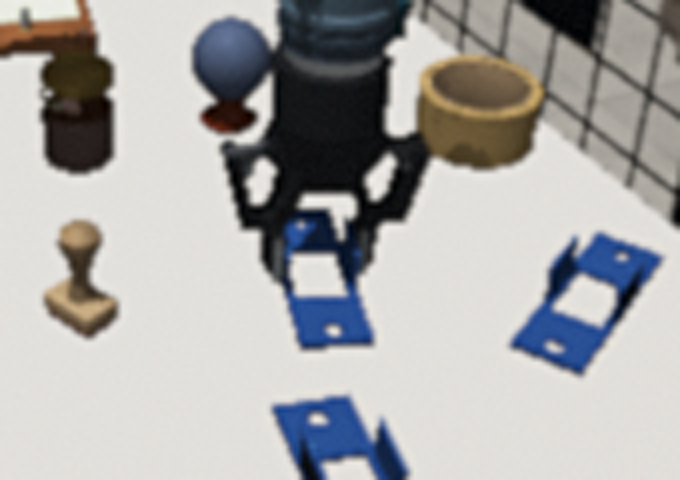

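```bash
python3 -m creep '[[[0,-0.01,0,0,0,0,0.04],[0,-0.03,0,0,0,0,0.04],[0,-0.06,0,0,0,0,0.04],[0,-0.09,0,0,0,0,0.04],[0,-0.12,0,0,0,0,0.04],[0,-0.14,0,0,0,0,0.04],[0,-0.14,0,0,0,0,0.04]]]'
 python3 -c "
from h import *
go(537,218,215,-14)
a=r.grab_frame('scene')
save('z7',cv2.resize(a[120:290,200:410],None,fx=3.5,fy=3.5,interpolation=2))
"
```

```text
clock: 6.35
tool_pos: [590.0, -229.1, 218.6]
orientation: [-1.57, -0.009, -0.318]
contact_force: [0.7, -0.9, -2.2]
finger_gap: 0.58
TCP [ 590.  -229.1  218.6] ori [-89.94  -0.51 -18.21] q [-0.47  0.52  0.08  1.12  0.    1.42] F [ 0.72 -0.9  -2.19] gap 49.5 t 6.35
shift [-0.19    0.0024  0.4081] turn [-0.04 -4.21  0.51]
```

View pics/z7.png

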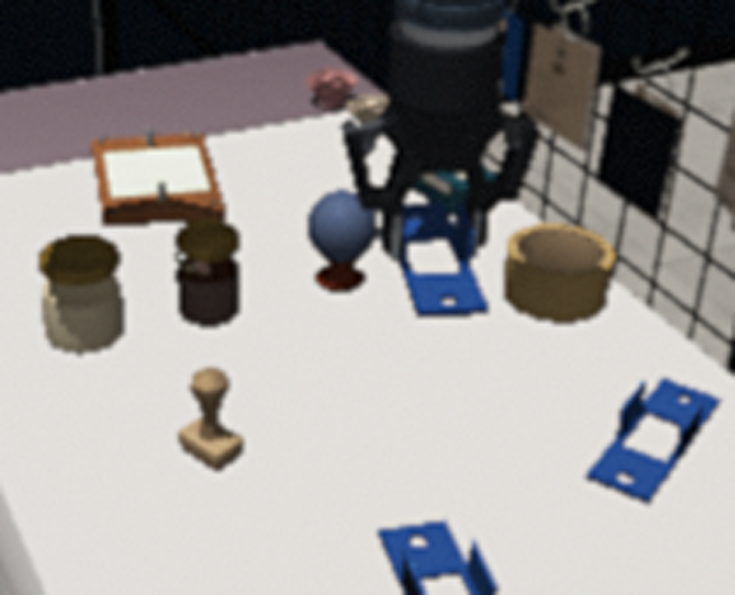

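```bash
python3 -m creep '[[[-0.008,0,0.017,0,0,0,0.04],[-0.024,0,0.051,0,-0.5,0,0.04],[-0.043,0,0.092,0,-1,0,0.04],[-0.062,0,0.133,0,-1.5,0,0.04],[-0.081,0,0.174,0,-2,0,0.04],[-0.1,0,0.215,0,-2.5,0,0.04],[-0.119,0,0.255,0,-3,0,0.04],[-0.138,0,0.296,0,-3.5,0,0.04]]]'
 python3 -c "
from h import *
go(537,218,215,-14)
"
```

```text
clock: 7.2
tool_pos: [548.1, 98.0, 213.9]
orientation: [-1.571, -0.002, -0.256]
contact_force: [0.5, -0.9, -1.2]
finger_gap: 0.577
TCP [548.1  98.  213.9] ori [-89.98  -0.11 -14.67] q [ 0.06  0.38 -0.15  1.04 -0.    1.89] F [ 0.46 -0.93 -1.17] gap 49.2 t 7.2
shift [-0.0411 -0.0011  0.1133] turn [-0.02 -0.67  0.11]
```

```bash
python3 -m creep '[[[-0.014,0,0.038,0,-0.3,0,0.04],[-0.027,0,0.075,0,-0.6,0,0.04],[-0.036,0,0.1,0,-0.7,0,0.04],[-0.041,0,0.1133,0,-0.7,0,0.04],[-0.041,0,0.1133,0,-0.7,0,0.04],[-0.041,0.05,0.1133,0,-0.7,0,0.04],[-0.041,0.06,0.1133,0,-0.7,0,0.04],[-0.041,0.06,0.1133,0,-0.7,0,0.04]]]'
 python3 -c "
from h import *
go(537,218,155,-14)
for n in('top','scene'):
    a=r.grab_frame(n);save(n+'8',a)
    c=a[150:300,70:270] if n=='top' else a[90:240,150:350]
    save('z8'+n,cv2.resize(c,None,fx=4,fy=4,interpolation=2))
"
```

```text
clock: 8.0
tool_pos: [534.8, 216.0, 151.2]
orientation: [-1.575, 0.004, -0.245]
contact_force: [0.1, -0.7, -1.4]
finger_gap: 0.58
TCP [534.8 216.  151.2] ori [-90.22   0.25 -14.06] q [ 0.27  0.47 -0.18  0.92 -0.    2.09] F [ 0.07 -0.69 -1.39] gap 49.5 t 8.0
shift [ 0.0016 -0.0038  0.0024] turn [ 0.22 -0.06 -0.25]
```

View pics/z8top.png

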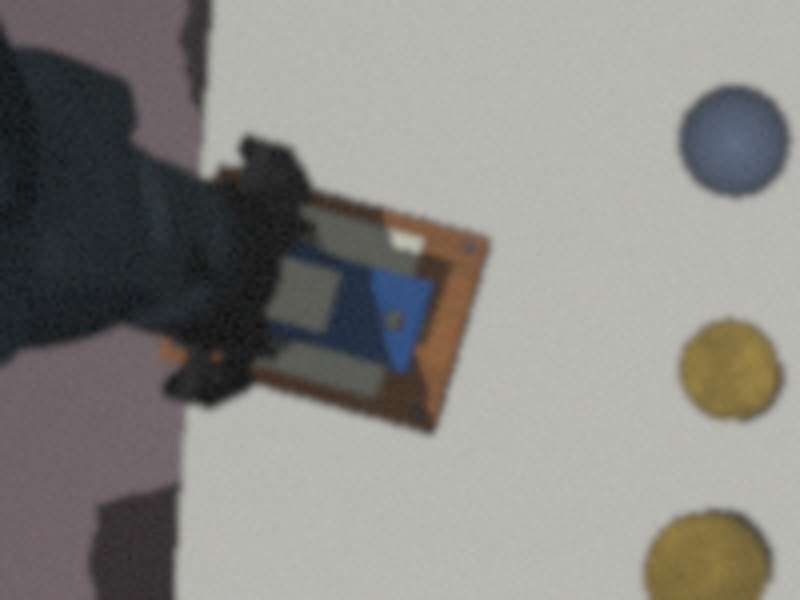

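View pics/z8scene.png

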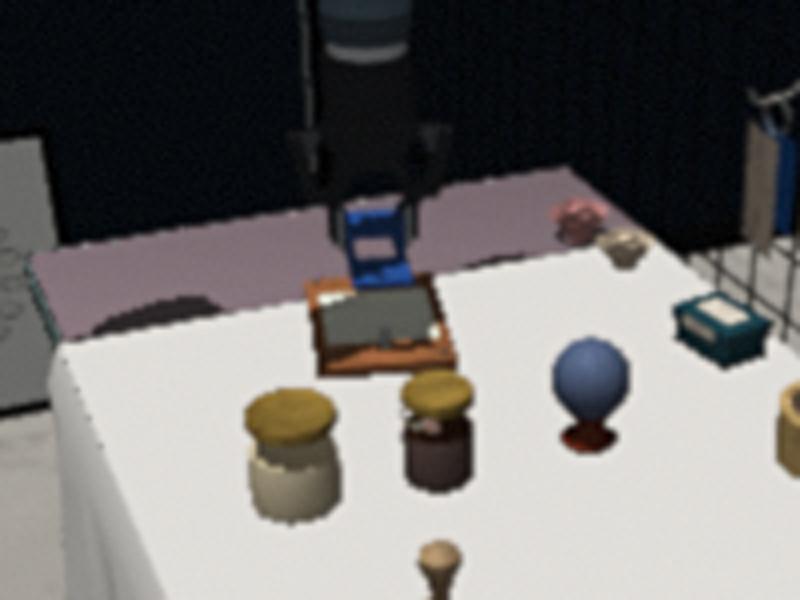

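```bash
python3 - <<'E'
from h import *
a=cv2.cvtColor(cv2.imread("pics/top0.png"),cv2.COLOR_BGR2RGB)
# card segmentation at z=15
o=ortho("top",a,538,218,15,75,4)
g=o.astype(float); m=((g[...,1]>g[...,0]*0.95)&(g.mean(-1)>110)).astype(np.uint8)
n,l,st,ce=cv2.connectedComponentsWithStats(m); k=l[300,300]
c=max(cv2.findContours((l==k).astype(np.uint8),0,1)[0],key=cv2.contourArea)
R=cv2.minAreaRect(c);print("card",538+75-R[0][1]/4,218+75-R[0][0]/4,np.array(R[1])/4,R[2])
o25=ortho("top",a,541,218,25.5,75,4)
save("p25",o25)
E
```

```text
card 538.808479309082 218.1811981201172 [96.34500122 96.37649536] 14.094590187072754
```

View pics/p25.png

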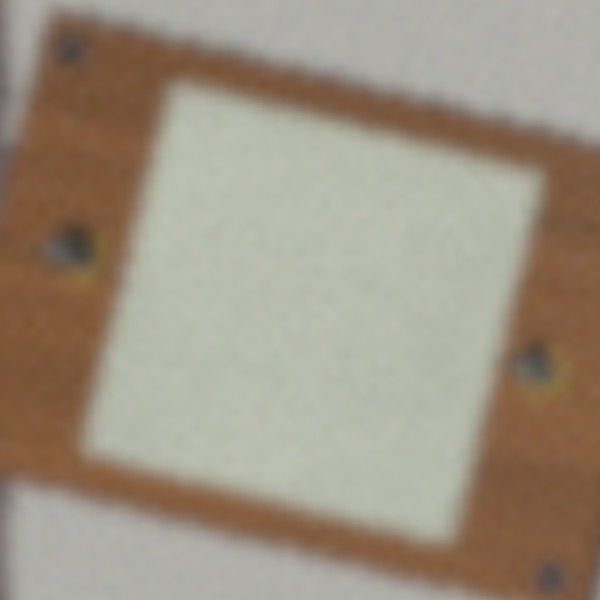

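```bash
python3 -m creep '[[[0.0035,0.02,0.0028,0.2,0,-0.2,0.04],[0.0035,0.04,0.0028,0.2,0,-0.2,0.04],[0.0035,0.04,0.0028,0.2,0,-0.2,0.04],[0.0035,0.04,0.0028,0.2,0,-0.2,0.04],[0.0035,0.04,0.0028,0.2,0,-0.2,0.04]]]'
 python3 -c "
from h import *
go(538.8,218.2,111,-14.1)
a=r.grab_frame('top');save('top9',a)
s=r.state();p=s['tool_pos'];zt=p[2]-75+6
o=ortho('top',a,p[0],p[1],zt,100,4)[200:600,300:800]
for cen in [(p[0],p[1])]:
    pass
save('z9',o)
a=r.grab_frame('scene')
save('z9s',cv2.resize(a[120:210,180:320],None,fx=5,fy=5,interpolation=2))
"
```

```text
clock: 8.6
tool_pos: [543.0, 219.1, 116.6]
orientation: [-1.566, -0.008, -0.245]
contact_force: [0.3, -0.5, -1.2]
finger_gap: 0.58
TCP [543.  219.1 116.6] ori [-89.71  -0.46 -14.06] q [ 0.28  0.51 -0.22  0.83  0.    2.09] F [ 0.32 -0.53 -1.25] gap 49.6 t 8.6
shift [-0.0039  0.0055 -0.0019] turn [-0.29  0.04  0.46]
```

View pics/z9.png

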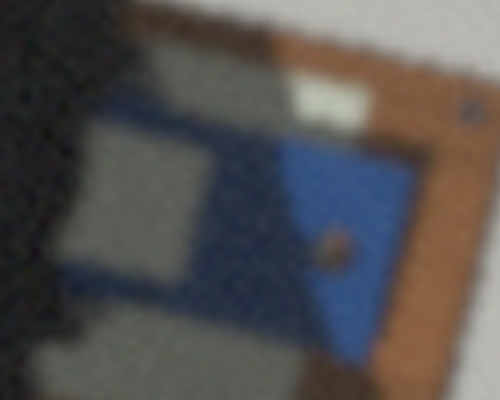

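View pics/z9s.png

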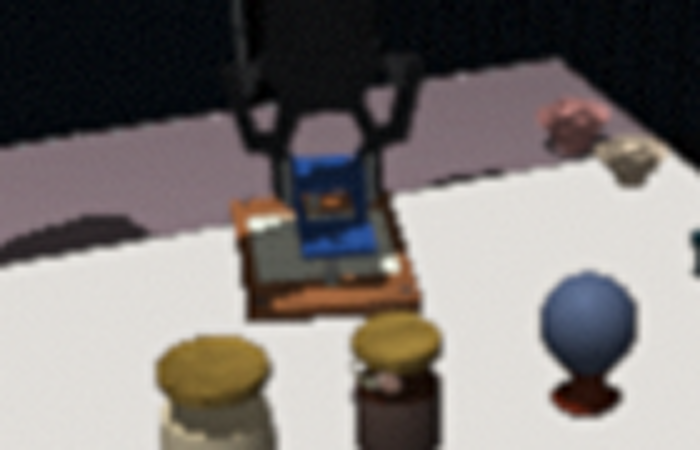

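```bash
python3 -m creep '[[[-0.004,0,-0.0019,-0.3,0,0.4,0.04],[-0.004,0,-0.0019,-0.3,0,0.4,0.04],[-0.004,0,-0.0019,-0.3,0,0.4,0.04],[-0.004,0,-0.0019,-0.3,0,0.4,0.04],[-0.004,0,-0.0019,-0.3,0,0.4,0.04],[-0.004,0,-0.0019,-0.3,0,0.4,0.04]]]'
cat > meas.py <<'E'
from h import *
import sys
tag=sys.argv[1]
go(538.8,218.2,111,-14.1)
a=r.grab_frame('top');save('top'+tag,a)
s=r.state();p=s['tool_pos'];print(p)
zt=p[2]-75+6
o=ortho('top',a,p[0],p[1],zt,100,4)[200:600,300:800]
save('z'+tag,o)
E
python3 meas.py 10
```

```text
clock: 9.3
tool_pos: [538.4, 218.3, 116.1]
orientation: [-1.571, -0.001, -0.245]
contact_force: [0.0, 0.1, -0.9]
finger_gap: 0.577
TCP [538.4 218.3 116.1] ori [-9.002e+01 -4.000e-02 -1.405e+01] q [ 0.28  0.51 -0.22  0.84 -0.    2.09] F [ 0.04  0.1  -0.89] gap 49.3 t 9.3
shift [0.0004 0.0051 0.    ] turn [0.02 0.05 0.04]
[538.42269656 218.30123251 116.11589061]
```

View pics/z10.png

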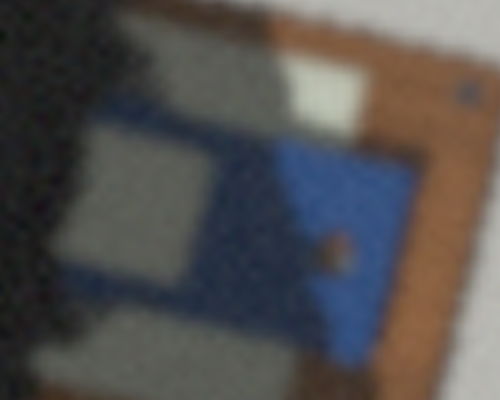

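```bash
python3 -m creep '[[[-0.002,0,0.0005,0,0,0,0.04],[-0.002,0,0.0005,0,0,0,0.04],[-0.002,0,0.0005,0,0,0,0.04],[-0.002,0,0.0005,0,0,0,0.04],[-0.002,0,0.0005,0,0,0,0.04]]]'
python3 meas.py 11; python3 - <<'E'
import cv2
a=cv2.imread("pics/top11.png")[200:260,130:190]; b=cv2.imread("pics/top10.png")[200:260,130:190]
import numpy as np
cv2.imwrite("pics/z11b.png",cv2.resize(np.hstack([b,a]),None,fx=6.5,fy=6.5,interpolation=2))
a=cv2.imread("pics/top11.png")
E
```

```text
clock: 9.85
tool_pos: [536.6, 219.3, 116.1]
orientation: [-1.571, -0.001, -0.245]
contact_force: [0.2, 0.5, -1.4]
finger_gap: 0.579
TCP [536.6 219.3 116.1] ori [-9.002e+01 -4.000e-02 -1.405e+01] q [ 0.28  0.51 -0.22  0.84 -0.    2.09] F [ 0.24  0.5  -1.4 ] gap 49.4 t 9.85
shift [ 0.0024  0.0051 -0.0005] turn [0.02 0.05 0.04]
[536.65357844 219.25477438 116.13694327]
```

View pics/z11b.png

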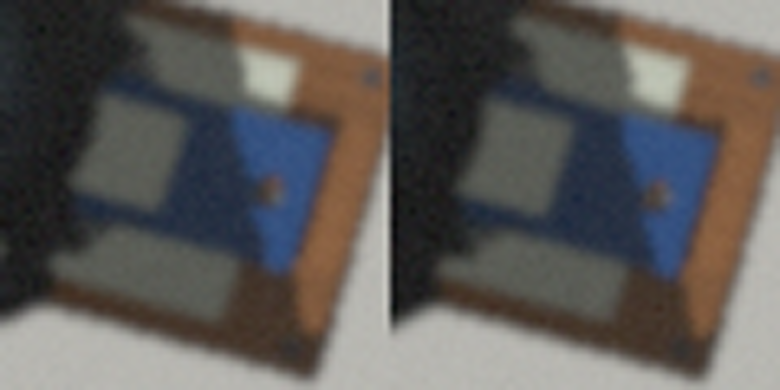

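```bash
python3 -m creep '[[[0,0.003,0,0,0,0,0.04],[0,0.006,0,0,0,0,0.04],[0,0.009,0,0,0,0,0.04],[0,0.012,0,0,0,0,0.04],[0,0.012,0,0,0,0,0.04],[0,0.012,0,0,0,0,0.04]]]'
python3 meas.py 12; python3 - <<'E'
import cv2
a=cv2.imread("pics/top12.png")[200:260,130:190]
cv2.imwrite("pics/z12b.png",cv2.resize(a,None,fx=8,fy=8,interpolation=2))
E
```

```text
clock: 10.5
tool_pos: [536.6, 219.1, 103.9]
orientation: [-1.572, -0.001, -0.245]
contact_force: [-0.9, -0.5, -2.1]
finger_gap: 0.58
TCP [536.6 219.1 103.9] ori [-9.005e+01 -3.000e-02 -1.406e+01] q [ 0.28  0.52 -0.24  0.81 -0.    2.09] F [-0.87 -0.48 -2.13] gap 49.5 t 10.5
shift [ 0.0024 -0.0071 -0.0003] turn [0.05 0.04 0.03]
[536.62589772 219.13710051 104.06739024]
```

View pics/z12b.png

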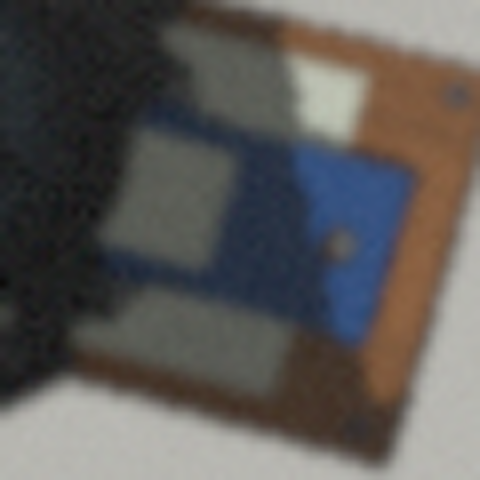

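Pin tip shows inside the hole, with no force felt. Continue down.

```bash
python3 -m creep '[[[0,0.003,0,0,0,0,0.04],[0,0.006,0,0,0,0,0.04],[0,0.009,0,0,0,0,0.04],[0,0.0115,0,0,0,0,0.04],[0,0.0115,0,0,0,0,0.04]]]'
python3 -c "
from h import *
go(538.8,218.2,90,-14.1)"
```

```text
clock: 11.05
tool_pos: [536.5, 219.0, 92.1]
orientation: [-1.572, -0.0, -0.245]
contact_force: [0.7, -1.3, -2.8]
finger_gap: 0.577
TCP [536.5 219.   92.1] ori [-9.006e+01 -3.000e-02 -1.406e+01] q [ 0.28  0.53 -0.25  0.79 -0.    2.09] F [ 0.66 -1.32 -2.82] gap 49.3 t 11.05
shift [ 0.0024  0.0021 -0.0003] turn [0.06 0.04 0.03]
```

```bash
python3 -m creep '[[[0,0.0015,0,0,0,0,0.04],[0,0.003,0,0,0,0,0.04],[0,0.004,0,0,0,0,0.04],[0,0.004,0,0,0,0,0.04],[0,0.004,0,0,0,0,0.04]]]'
python3 -c "
from h import *
go(538.8,218.2,90,-14.1)"
```

```text
clock: 11.55
tool_pos: [536.6, 219.1, 90.1]
orientation: [-1.571, -0.001, -0.245]
contact_force: [-4.7, -2.5, 13.1]
finger_gap: 0.58
TCP [536.6 219.1  90.1] ori [-9.003e+01 -8.000e-02 -1.406e+01] q [ 0.28  0.54 -0.25  0.78 -0.    2.09] F [-4.67 -2.51 13.1 ] gap 49.5 t 11.55
shift [ 0.0024  0.0001 -0.0003] turn [0.03 0.04 0.08]
```

```bash
python3 -m creep '[[[0,-0.002,0,0,0,0,0.052],[0,-0.002,0,0,0,0,0.056],[0,-0.002,0,0,0,0,0.065],[0,-0.002,0,0,0,0,0.07],[0,-0.002,0,0,0,0,0.07],[0,-0.002,0,0,0,0,0.07]]]'
python3 -m creep '[[[0,-0.02,0,0,0,0,0.07],[0,-0.05,0,0,0,0,0.07],[0,-0.09,0,0,0,0,0.07],[0,-0.13,0,0,0,0,0.07],[0,-0.13,0,0,0,0,0.07]]]'
python3 -c "
from h import *
go(538.8,218.2,200,-14.1)
for n in('top','scene'):
    a=r.grab_frame(n);save(n+'13',a)
    c=a[150:300,70:270] if n=='top' else a[130:220,180:320]
    save('z13'+n,cv2.resize(c,None,fx=4,fy=4,interpolation=2))
"
```

```text
clock: 12.15
tool_pos: [536.4, 219.0, 91.8]
orientation: [-1.572, -0.001, -0.245]
contact_force: [0.7, 0.4, -0.7]
finger_gap: 0.814
clock: 12.65
tool_pos: [539.6, 220.1, 228.1]
orientation: [-1.566, -0.011, -0.245]
contact_force: [1.8, 0.6, 0.4]
finger_gap: 0.822
TCP [539.6 220.1 228.1] ori [-89.72  -0.6  -14.06] q [ 0.28  0.42 -0.06  1.08 -0.    2.1 ] F [1.81 0.65 0.44] gap 70.2 t 12.65
shift [-0.0006  0.028  -0.0022] turn [-0.28  0.04  0.6 ]
```

View pics/z13top.png

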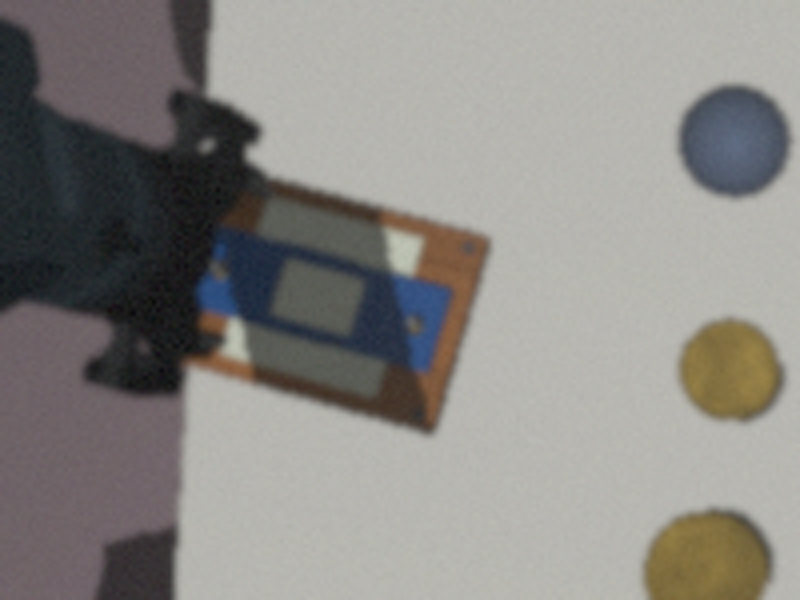

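View pics/z13scene.png

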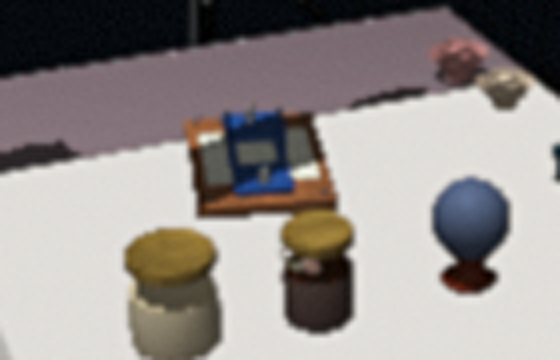

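```bash
cat > stampfit.py <<'E'
from h import *
from scipy.optimize import minimize
def segm(im,c,h=28,S=8):
    x0,y0=int(c[0])-h,int(c[1])-h; cr=im[y0:y0+2*h,x0:x0+2*h].astype(np.float32)
    up=cv2.resize(cr,None,fx=S,fy=S,interpolation=cv2.INTER_CUBIC)
    bg=np.median(cr.reshape(-1,3),0)
    return np.linalg.norm(up-bg,axis=2),x0,y0,S
def model(n,x,y,psi,x0,y0,S,shape,zb=0):
    c,s=np.cos(psi),np.sin(psi); out=np.zeros(shape,np.uint8)
    def hull(P):
        p=proj(n,P); p=(p+0.5-[x0,y0])*S-0.5
        cv2.fillPoly(out,[cv2.convexHull(np.round(p*16).astype(np.int32))],1,shift=4)
    B=[[x+c*a-s*b,y+s*a+c*b,z+zb] for a in(-14,14) for b in(-21.5,21.5) for z in(0,19)]; hull(B)
    t=np.linspace(0,2*np.pi,24)
    def ring(R,z): return [[x+R*np.cos(k),y+R*np.sin(k),z+zb] for k in t]
    hull(ring(9,19)+ring(9,40)); hull(ring(9,37)+ring(9,75)+ring(14,50)+ring(14,64)+ring(12,70)+ring(12,44))
    return out
if __name__=="__main__":
    cv=lambda f:cv2.cvtColor(cv2.imread(f),cv2.COLOR_BGR2RGB)
    D={}
    for n,f,c in(("top","pics/top0.png",(333,276)),("scene","pics/scene0.png",(258,240))):
        d,x0,y0,S=segm(cv(f),c); D[n]=((d>45).astype(np.uint8),x0,y0,S); print(n,D[n][0].sum()/64)
    for ns in(("top",),("scene",),("top","scene")):
        best=None
        for psi0 in(10,25,40):
            def f(p):
                e=0
                for n in ns:
                    m,x0,y0,S=D[n]; e+=(model(n,p[0],p[1],np.radians(p[2]),x0,y0,S,m.shape)^m).sum()/m.sum()
                return e
            R=minimize(f,[428,-206,psi0],method="Nelder-Mead",options=dict(initial_simplex=np.array([[428,-206,psi0],[433,-206,psi0],[428,-201,psi0],[428,-206,psi0+12]])))
            if best is None or R.fun<best.fun: best=R
        print(ns,best.x.round(2),round(best.fun,3))
    for n in D:
        m,x0,y0,S=D[n]; M=model(n,*best.x[:2],np.radians(best.x[2]),x0,y0,S,m.shape); save("fit_"+n,np.dstack([m*255,M*255,m*0]))
E
python3 stampfit.py; python3 -c "
import cv2,numpy as np
cv2.imwrite('pics/fit.png',cv2.resize(np.hstack([cv2.imread('pics/fit_top.png'),cv2.imread('pics/fit_scene.png')]),(800,400)))"
```

```text
top 258.546875
scene 406.46875
('top',) [ 428.54 -204.23   21.05] 0.07
('scene',) [ 429.   -204.97   21.22] 0.225Traceback (most recent call last):
  File "stampfit.py", line 31, in <module>
    R=minimize(f,[428,-206,psi0],method="Nelder-Mead",options=dict(initial_simplex=np.array([[428,-206,psi0],[433,-206,psi0],[428,-201,psi0],[428,-206,psi0+12]])))
    res = _minimize_neldermead(fun, x0, args, callback, bounds=bounds,
                               **options)
    fxcc = func(xcc)
    fx = function(np.copy(x), *(wrapper_args + args))
  File "stampfit.py", line 29, in f
    m,x0,y0,S=D[n]; e+=(model(n,p[0],p[1],np.radians(p[2]),x0,y0,S,m.shape)^m).sum()/m.sum()
                        ~~~~~^^^^^^^^^^^^^^^^^^^^^^^^^^^^^^^^^^^^^^^^^^^^^^
  File "stampfit.py", line 16, in model
    hull(ring(9,19)+ring(9,40)); hull(ring(9,37)+ring(9,75)+ring(14,50)+ring(14,64)+ring(12,70)+ring(12,44))
    ~~~~^^^^^^^^^^^^^^^^^^^^^^^
  File "stampfit.py", line 11, in hull
    p=proj(n,P); p=(p+0.5-[x0,y0])*S-0.5
  File "h.py", line 11, in proj
    ci=r.camera_info(n); return cv2.projectPoints(np.array(X,float).reshape(-1,3),cv2.Rodrigues(np.array(ci["R"]))[0],np.array(ci["t"]),K(ci),ci["dist"])[0].reshape(-1,2)
ValueError: time passes only in moves, steps and waits
[ WARN:0@0.017] global loadsave.cpp:275 findDecoder imread_('pics/fit_top.png'): can't open/read file: check file path/integrity
[ WARN:0@0.017] global loadsave.cpp:275 findDecoder imread_('pics/fit_scene.png'): can't open/read file: check file path/integrity
Traceback (most recent call last):
cv2.error: OpenCV(4.12.0) :-1: error: (-5:Bad argument) in function 'resize'
> Overload resolution failed:
>  - src data type = object is not supported
>  - Expected Ptr<cv::UMat> for argument 'src'
```

```bash
python3 - <<'E'
s=open('h.py').read()
s=s.replace('def K(ci)','''class _R:
    c={}
    def __getattr__(self,k): return getattr(_r,k)
    def camera_info(self,n):
        if n not in self.c: self.c[n]=_r.camera_info(n)
        return self.c[n]
_r=r; r=_R()
def K(ci)''',1); open('h.py','w').write(s)
E
python3 stampfit.py; python3 -c "
import cv2,numpy as np
cv2.imwrite('pics/fit.png',cv2.resize(np.hstack([cv2.imread('pics/fit_top.png'),cv2.imread('pics/fit_scene.png')]),(800,400)))
from h import *
go(428.7,-204.5,215,21.1)"
```

```text
top 258.546875
scene 406.46875
('top',) [ 428.54 -204.23   21.05] 0.07
('scene',) [ 429.   -204.97   21.22] 0.225
('top', 'scene') [ 428.7  -204.45   21.2 ] 0.303
TCP [537.2 219.4 223. ] ori [-89.96  -0.2  -14.06] q [ 0.28  0.42 -0.07  1.08 -0.    2.1 ] F [-0.09  0.06  0.01] gap 69.9 t 12.75
shift [-0.0023  0.0076 -0.4376] turn [ 2.000e-02 -3.516e+01  2.100e-01]
```

View pics/fit.png

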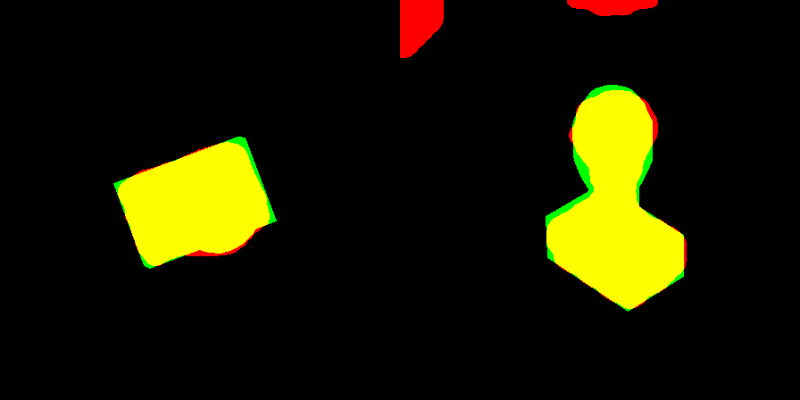

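```bash
python3 -m creep '[[[0,0,-0.02,0,-2,0,0.07],[0,0,-0.06,0,-5,0,0.07],[0,0,-0.1,0,-8,0,0.07],[0,0,-0.145,0,-11.5,0,0.07],[0,0,-0.19,0,-15,0,0.07],[0,0,-0.235,0,-18.5,0,0.07],[0,0,-0.28,0,-22,0,0.07],[0,0,-0.32,0,-25.5,0,0.07]]]'
python3 -c "
from h import *
go(428.7,-204.5,215,21.1)"
```

```text
clock: 13.55
tool_pos: [457.5, -92.4, 220.9]
orientation: [-1.57, -0.0, 0.202]
contact_force: [0.7, -0.3, -0.6]
finger_gap: 0.82
TCP [457.5 -92.4 220.9] ori [-8.996e+01 -3.000e-02  1.156e+01] q [-0.34  0.21 -0.38  0.99  0.    1.03] F [ 0.73 -0.27 -0.61] gap 70.0 t 13.55
shift [-0.0507  0.0058 -0.104 ] turn [-0.04 -9.54  0.03]
```

```bash
python3 -m creep '[[[-0.018,0,-0.036,0,-3,0,0.07],[-0.034,0,-0.07,0,-6,0,0.07],[-0.045,0,-0.094,0,-8.5,0,0.07],[-0.0507,0,-0.104,0,-9.5,0,0.07],[-0.0507,0,-0.104,0,-9.5,0,0.07],[-0.0507,0,-0.104,0,-9.5,0,0.07],[-0.0507,0,-0.104,0,-9.5,0,0.07]]]'
python3 -c "
from h import *
go(428.7,-204.5,160,21.1)"
```

```text
clock: 14.25
tool_pos: [428.4, -203.4, 220.1]
orientation: [-1.569, 0.0, 0.368]
contact_force: [0.8, -0.4, 0.6]
finger_gap: 0.825
TCP [ 428.4 -203.4  220.1] ori [-8.987e+01  1.000e-02  2.110e+01] q [-0.58  0.22 -0.36  0.99  0.    0.62] F [ 0.77 -0.45  0.63] gap 70.4 t 14.25
shift [-0.0001  0.0601 -0.0013] turn [-0.13  0.   -0.01]
```

```bash
python3 -m creep '[[[0,0.02,-0.0012,0,0,0,0.07],[0,0.04,-0.0012,0,0,0,0.07],[0,0.055,-0.0012,0,0,0,0.07],[0,0.06,-0.0012,0,0,0,0.07],[0,0.06,-0.0012,0,0,0,0.07],[0,0.06,-0.0012,0,0,0,0.07]]]'
python3 -c "
from h import *
go(428.7,-204.5,108,21.1)
a=r.grab_frame('scene')
save('z14',cv2.resize(a[150:270,170:340],None,fx=4,fy=4,interpolation=2))"
```

```text
clock: 14.85
tool_pos: [429.2, -204.2, 160.7]
orientation: [-1.569, -0.0, 0.369]
contact_force: [0.6, 1.1, 0.2]
finger_gap: 0.822
TCP [ 429.2 -204.2  160.7] ori [-8.991e+01 -2.000e-02  2.114e+01] q [-0.58  0.28 -0.45  0.84  0.    0.62] F [0.59 1.06 0.17] gap 70.2 t 14.85
shift [-0.0006  0.0527 -0.0002] turn [-0.09  0.04  0.02]
```

View pics/z14.png

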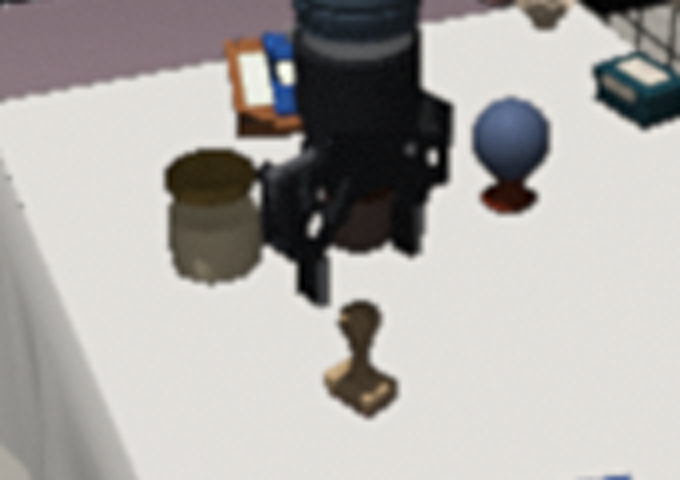

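```bash
python3 -m creep '[[[0,0.015,0,0,0,0,0.07],[0,0.03,0,0,0,0,0.07],[0,0.045,0,0,0,0,0.07],[0,0.0525,0,0,0,0,0.07],[0,0.0525,0,0,0,0,0.07],[0,0.0525,0,0,0,0,0.07]]]'
python3 -c "
from h import *
go(428.7,-204.5,108,21.1)
a=r.grab_frame('scene')
save('z15',cv2.resize(a[150:270,170:340],None,fx=4,fy=4,interpolation=2))"
```

```text
clock: 15.5
tool_pos: [429.8, -204.6, 109.1]
orientation: [-1.57, -0.001, 0.369]
contact_force: [0.4, -0.4, -0.6]
finger_gap: 0.82
TCP [ 429.8 -204.6  109.1] ori [-8.998e+01 -7.000e-02  2.113e+01] q [-0.58  0.34 -0.52  0.71  0.    0.62] F [ 0.36 -0.36 -0.56] gap 70.0 t 15.5
shift [-0.001   0.0011  0.0005] turn [-0.02  0.03  0.07]
```

View pics/z15.png

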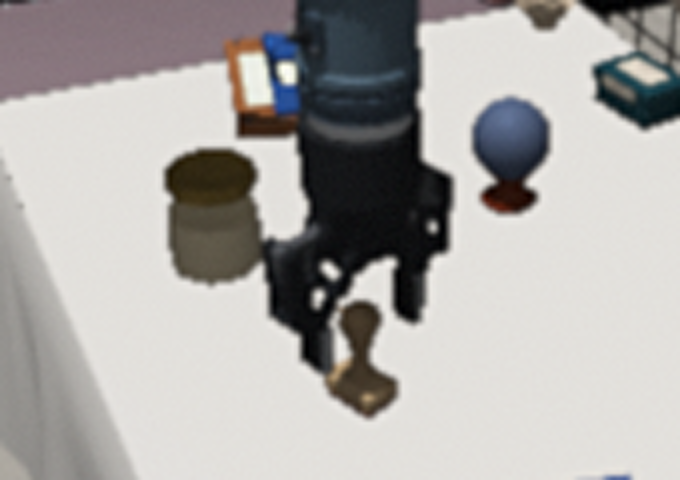

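```bash
python3 -m creep '[[[-0.001,0.001,0.0005,0,0,0,0.06],[-0.001,0.001,0.0005,0,0,0,0.05],[-0.001,0.001,0.0005,0,0,0,0.042],[-0.001,0.001,0.0005,0,0,0,0.035],[-0.001,0.001,0.0005,0,0,0,0.03],[-0.001,0.001,0.0005,0,0,0,0.02],[-0.001,0.001,0.0005,0,0,0,0.02],[-0.001,0.001,0.0005,0,0,0,0.02]]]' 40
python3 -c "
from h import *
go(428.7,-204.5,108,21.1)
a=r.grab_frame('scene')
save('z16',cv2.resize(a[150:270,170:340],None,fx=4,fy=4,interpolation=2))"
```

```text
clock: 16.35
tool_pos: [428.8, -204.8, 108.4]
orientation: [-1.571, -0.001, 0.369]
contact_force: [-2.4, -0.7, 3.2]
finger_gap: 0.309
TCP [ 428.8 -204.8  108.4] ori [-9.002e+01 -7.000e-02  2.112e+01] q [-0.58  0.34 -0.52  0.71  0.    0.62] F [-2.41 -0.75  3.23] gap 26.4 t 16.35
shift [0.     0.0004 0.0003] turn [0.02 0.02 0.07]
```

View pics/z16.png

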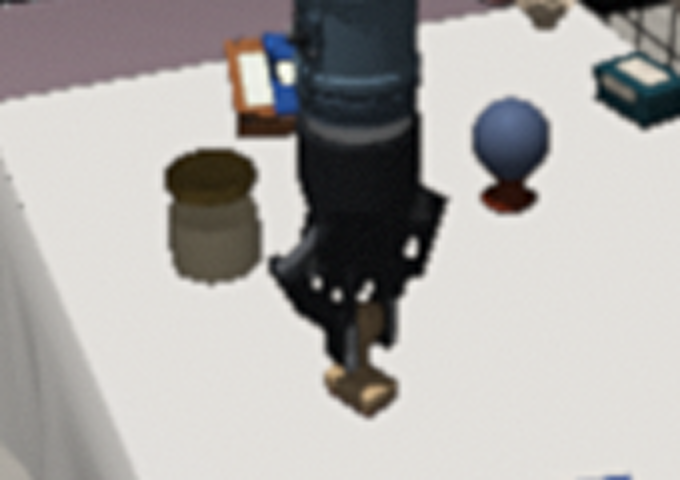

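```bash
python3 -m creep '[[[0,-0.005,0,0,0,0,0.02],[0,-0.02,0,0,0,0,0.02],[0,-0.045,0,0,0,0,0.02],[0,-0.07,0,0,0,0,0.02],[0,-0.095,0,0,0,0,0.02],[0,-0.12,0,0,0,0,0.02],[0,-0.13,0,0,0,0,0.02],[0,-0.13,0,0,0,0,0.02]]]'
python3 -m creep '[[[0,0,0,0,0,0,0.02],[0,0,0,0,0,0,0.02],[0,0,0,0,0,0,0.02]]]'
python3 -c "
from h import *
go(537,219,235,-14.1)
a=r.grab_frame('scene')
save('z17',cv2.resize(a[120:270,170:340],None,fx=4,fy=4,interpolation=2))"
```

```text
clock: 17.2
tool_pos: [429.6, -205.3, 239.7]
orientation: [-1.574, -0.003, 0.369]
contact_force: [-0.4, 0.3, -0.8]
finger_gap: 0.308
clock: 17.5
tool_pos: [429.0, -204.8, 238.5]
orientation: [-1.572, -0.002, 0.369]
contact_force: [0.2, 0.7, -1.0]
finger_gap: 0.309
TCP [ 429.  -204.8  238.5] ori [-90.05  -0.12  21.13] q [-0.58  0.21 -0.32  1.04  0.    0.62] F [ 0.19  0.69 -0.97] gap 26.4 t 17.5
shift [0.2536 0.0036 0.3564] turn [1.000e-02 3.523e+01 1.300e-01]
```

View pics/z17.png

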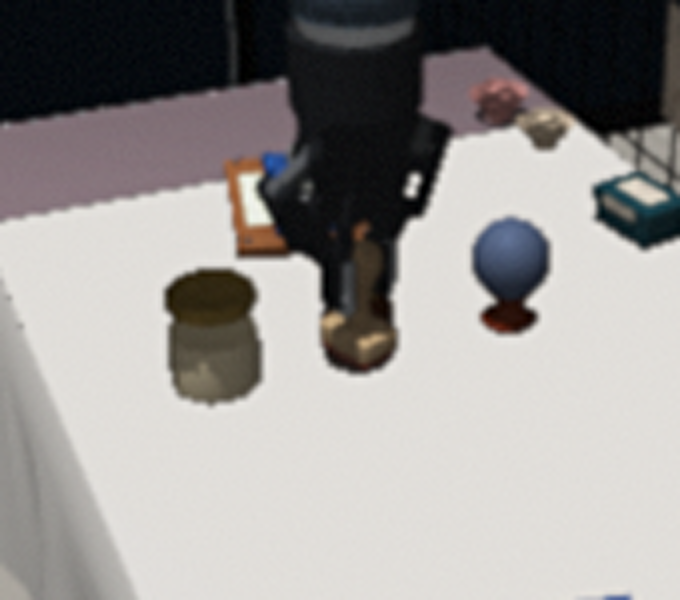

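```bash
python3 -m creep '[[[0.008,0,0.011,0,1,0,0.02],[0.025,0,0.035,0,3.5,0,0.02],[0.046,0,0.065,0,6.5,0,0.02],[0.07,0,0.098,0,9.7,0,0.02],[0.093,0,0.131,0,13,0,0.02],[0.117,0,0.164,0,16.2,0,0.02],[0.14,0,0.197,0,19.5,0,0.02],[0.164,0,0.23,0,22.8,0,0.02]]]'
python3 -c "
from h import *
go(537,219,235,-14.1)"
```

```text
clock: 18.35
tool_pos: [498.9, 70.4, 238.2]
orientation: [-1.571, -0.002, -0.032]
contact_force: [1.2, -0.0, -1.0]
finger_gap: 0.311
TCP [498.9  70.4 238.2] ori [-9.002e+01 -9.000e-02 -1.800e+00] q [ 0.01  0.26 -0.25  1.05 -0.    1.62] F [ 1.16 -0.04 -1.03] gap 26.6 t 18.35
shift [0.0334 0.0032 0.1497] turn [1.00e-02 1.23e+01 9.00e-02]
```

```bash
python3 -m creep '[[[0.009,0,0.04,0,3.3,0,0.02],[0.018,0,0.08,0,6.6,0,0.02],[0.026,0,0.115,0,9.6,0,0.02],[0.031,0,0.14,0,11.5,0,0.02],[0.0334,0,0.1497,0,12.3,0,0.02],[0.0334,0,0.1497,0,12.3,0,0.02],[0.0334,0,0.1497,0,12.3,0,0.02],[0.0334,0,0.1497,0,12.3,0,0.02]]]'
python3 -c "
from h import *
go(537,219,235,-14.1)
for n in('top','scene'):
    a=r.grab_frame(n);save(n+'18',a)
    c=a[150:300,70:270] if n=='top' else a[90:210,170:320]
    save('z18'+n,cv2.resize(c,None,fx=4,fy=4,interpolation=2))
"
```

```text
clock: 19.15
tool_pos: [536.7, 217.7, 238.0]
orientation: [-1.572, -0.001, -0.247]
contact_force: [0.3, -0.2, -0.7]
finger_gap: 0.306
TCP [536.7 217.7 238. ] ori [-9.004e+01 -6.000e-02 -1.418e+01] q [ 0.28  0.41 -0.04  1.12 -0.    2.09] F [ 0.27 -0.25 -0.68] gap 26.2 t 19.15
shift [-0.0001  0.003   0.0014] turn [ 0.04 -0.08  0.06]
```

View pics/z18top.png

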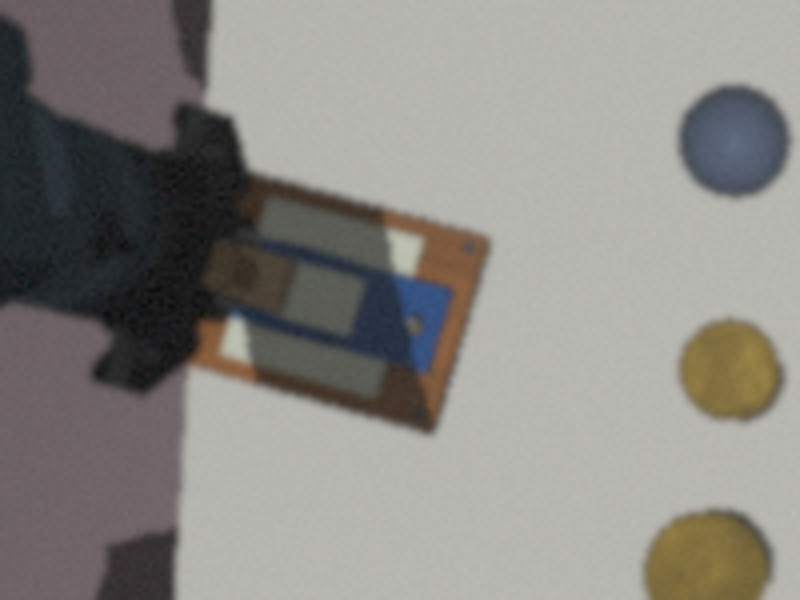

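View pics/z18scene.png

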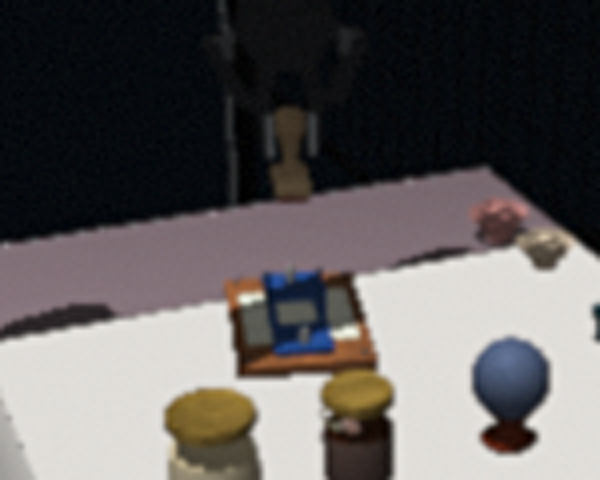

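```bash
python3 -c "
from h import *
cv=lambda f:cv2.cvtColor(cv2.imread(f),cv2.COLOR_BGR2RGB)
a=ortho('top',cv('pics/top13.png'),537,219,21,85,3.5)
b=ortho('top',cv('pics/top18.png'),536.7,217.7,148.6,50,7)[200:600,200:600]
save('z19a',a);save('z19b',b)
"
```

```text
(no output)
```

View pics/z19a.png

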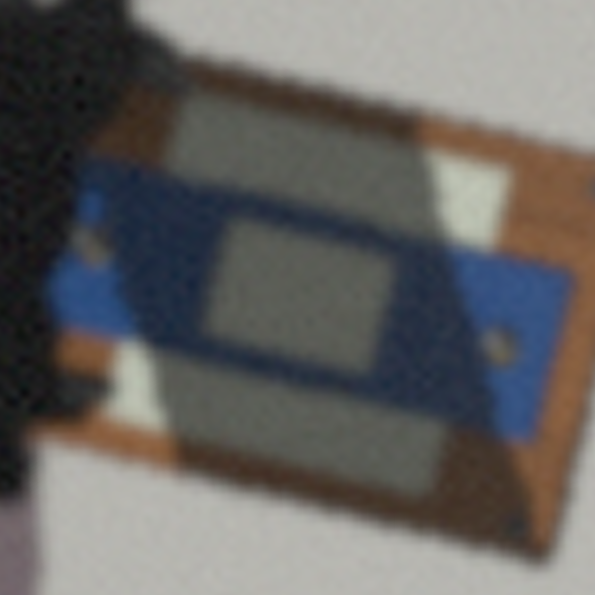

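View pics/z19b.png

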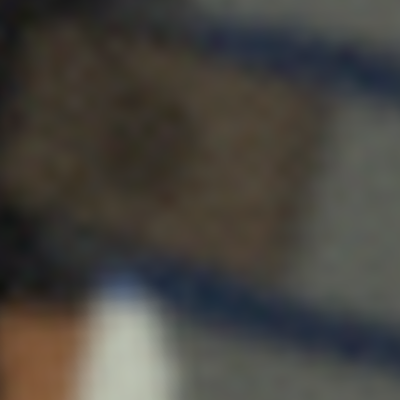

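```bash
python3 -m creep '[[[0,0.015,0.001,0,0,0,0.02],[0,0.035,0.0015,0,0,0,0.02],[0,0.05,0.0015,0,0,0,0.02],[0,0.058,0.0015,0,0,0,0.02],[0,0.058,0.0015,0,0,0,0.02],[0,0.058,0.0015,0,0,0,0.02],[0,0.058,0.0015,0,0,0,0.02]]]'
python3 -c "
from h import *
go(536.6,219.3,140,-14.1)
p=r.state()['tool_pos']
b=r.grab_frame('top');save('top20',b)
b=ortho('top',b,p[0],p[1],p[2]-108.4+19,50,7)[150:650,150:650]
save('z20',b)
a=r.grab_frame('scene');save('z20s',cv2.resize(a[110:210,190:310],None,fx=5,fy=5,interpolation=2))
"
```

```text
clock: 19.95
tool_pos: [538.0, 219.2, 181.3]
orientation: [-1.57, -0.003, -0.248]
contact_force: [-0.6, 0.8, -1.1]
finger_gap: 0.306
TCP [538.  219.2 181.3] ori [-89.97  -0.17 -14.2 ] q [ 0.28  0.45 -0.13  0.98 -0.    2.1 ] F [-0.58  0.77 -1.07] gap 26.1 t 19.95
shift [-0.0015  0.0413 -0.0003] turn [-0.03 -0.1   0.17]
```

View pics/z20.png

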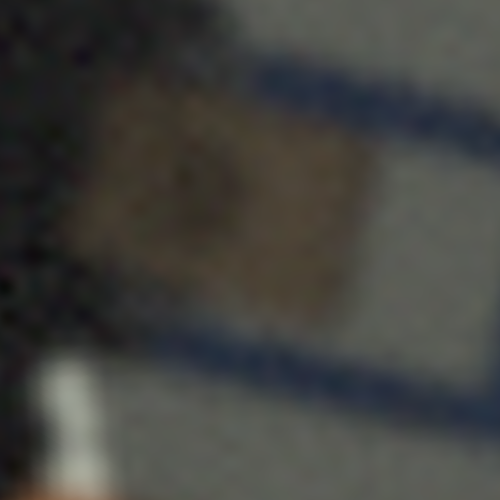

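View pics/z20s.png

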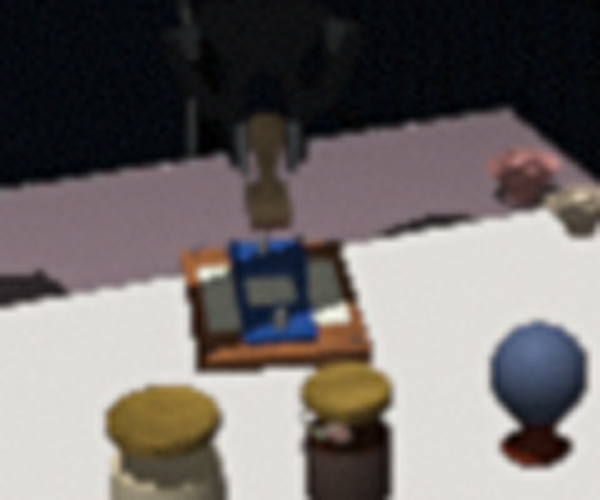

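```bash
python3 -m creep '[[[-0.0008,0.005,0.0005,0,0,0,0.02],[-0.0008,0.01,0.0005,0,0,0,0.02],[-0.0008,0.015,0.0005,0,0,0,0.02],[-0.0008,0.015,0.0005,0,0,0,0.02],[-0.0008,0.015,0.0005,0,0,0,0.02],[-0.0008,0.015,0.0005,0,0,0,0.02]]]'
python3 -c "
from h import *
go(537,219.7,140,-14.1)
p=r.state()['tool_pos']
b=r.grab_frame('top');save('top21',b)
save('z21t',cv2.resize(b[195:260,105:190],None,fx=8,fy=8,interpolation=2))
b=ortho('top',b,p[0],p[1],p[2]-108.4+19,50,7)[150:650,150:650]
save('z21',b)
a=r.grab_frame('scene');save('scene21',a);save('z21s',cv2.resize(a[130:190,215:285],None,fx=8,fy=8,interpolation=2))
"
```

```text
clock: 20.65
tool_pos: [537.4, 220.0, 166.2]
orientation: [-1.57, -0.003, -0.248]
contact_force: [-0.2, -1.2, -0.5]
finger_gap: 0.306
TCP [537.4 220.  166.2] ori [-89.97  -0.18 -14.19] q [ 0.28  0.46 -0.16  0.95 -0.    2.1 ] F [-0.23 -1.15 -0.47] gap 26.1 t 20.65
shift [-0.0004  0.0262 -0.0004] turn [-0.03 -0.09  0.18]
```

View pics/z21t.png

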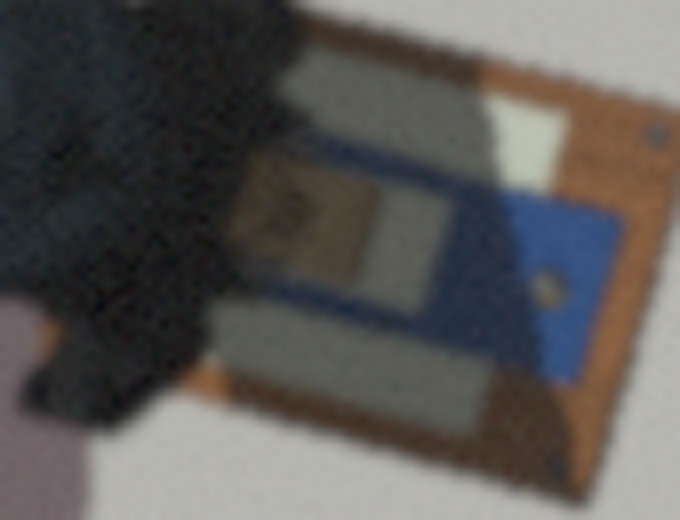

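View pics/z21.png

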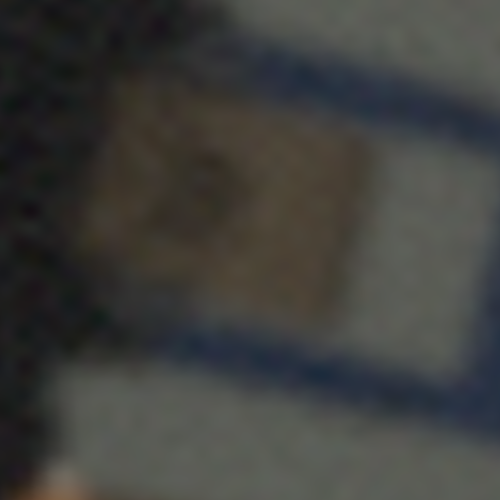

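View pics/z21s.png

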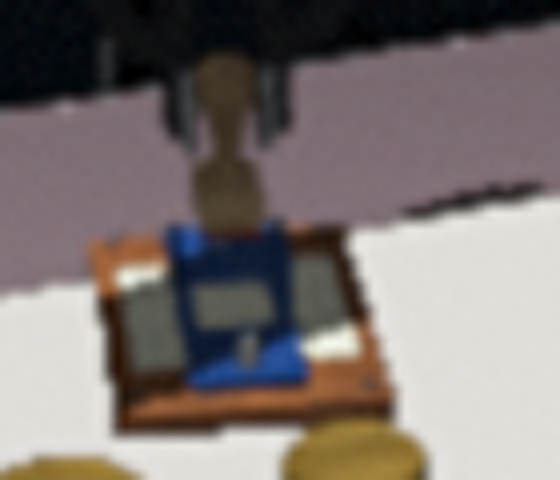

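```bash
python3 -m creep '[[[0,0.004,-0.0003,0,0,0,0.02],[0,0.008,-0.0003,0,0,0.1,0.02],[0,0.012,-0.0003,0,0,0.1,0.02],[0,0.016,-0.0003,0,0,0.1,0.02],[0,0.02,-0.0003,0,0,0.1,0.02],[0,0.024,-0.0003,0,0,0.1,0.02],[0,0.026,-0.0003,0,0,0.1,0.02],[0,0.026,-0.0003,0,0,0.1,0.02]]]'
python3 -m creep '[[[0,0,0,0,0,0,0.02],[0,0,0,0,0,0,0.02],[0,0,0,0,0,0,0.02]]]'
python3 -c "
from h import *
go(537,219.7,140,-14.1)
p=r.state()['tool_pos']
b=r.grab_frame('top');save('top22',b)
save('z22t',cv2.resize(b[195:260,105:190],None,fx=8,fy=8,interpolation=2))
b=ortho('top',b,p[0],p[1],p[2]-108.4+19,50,7)[150:650,150:650]
save('z22',b)
a=r.grab_frame('scene');save('scene22',a);save('z22s',cv2.resize(a[130:190,215:285],None,fx=8,fy=8,interpolation=2))
for t in('cream_jar','brown_jar','ball'): print(t,[(d['position'],round(d['confidence'],2)) for d in r.landmark_of(t,'top')])
"
```

```text
clock: 21.55
tool_pos: [537.2, 219.7, 139.9]
orientation: [-1.57, -0.001, -0.248]
contact_force: [0.5, -0.9, -0.2]
finger_gap: 0.308
clock: 21.85
tool_pos: [537.4, 219.7, 140.1]
orientation: [-1.57, -0.001, -0.248]
contact_force: [0.2, 0.5, -0.5]
finger_gap: 0.313
TCP [537.4 219.7 140.1] ori [-8.997e+01 -7.000e-02 -1.419e+01] q [ 0.28  0.48 -0.19  0.89 -0.    2.1 ] F [ 0.19  0.55 -0.49] gap 26.7 t 21.85
shift [-0.0003  0.0001 -0.0001] turn [-0.03 -0.09  0.07]
cream_jar [([246.6, 289.8], 0.81)]
brown_jar [([252.2, 247.4], 0.98)]
ball [([254.0, 188.9], 0.59)]
```

View pics/z22t.png

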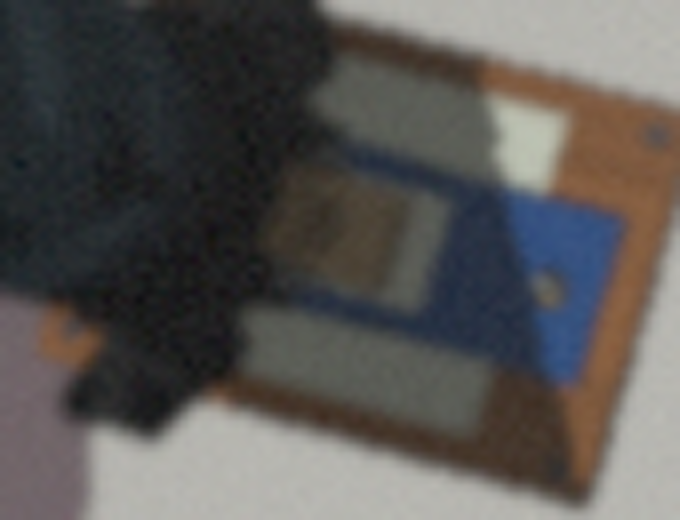

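View pics/z22.png

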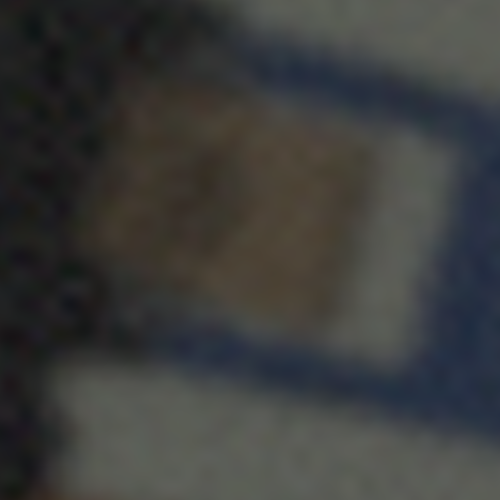

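View pics/z22s.png

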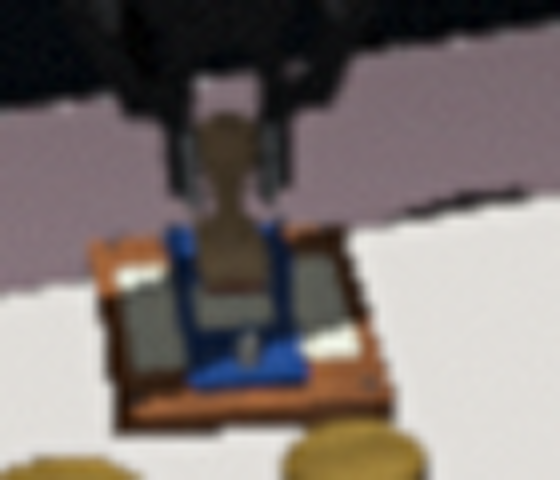

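```bash
python3 -c "
import cv2,numpy as np
a=cv2.imread('pics/top0.png',0)[165:315,225:275].astype(np.float32);b=cv2.imread('pics/top22.png',0)[165:315,225:275].astype(np.float32)
for s in((0,40),(60,95),(105,150)): print(cv2.phaseCorrelate(a[s[0]:s[1]].copy(),b[s[0]:s[1]].copy()),abs(a-b)[s[0]:s[1]].mean())
from h import *
s=r.state();print(s['clock'],abs(s['dq']).max(),s['tool_pos'])
print(r.job_done())"
```

```text
((0.03576968299109495, 0.1281536065569675), 1.037522868156433) 5.5385
((-0.12549440908395937, -0.09297455032027102), 1.0272597302330866) 5.8725715
((-0.035590438255500345, 0.5253922185421516), 1.0135812600453695) 5.5924444
22.1 0.0029478663336324307 [537.27502029 219.72728273 140.02975765]
the job is handed in; nothing more can be done
None
```

I set the leftmost blue plate over both pins until it lay flush on the board, and let go of it. Then I picked up the stamp, carried it over the row with its foot about 130 mm above the table, and handed in at 22.1 s with the stamp still held over the window. No verdict was reported.

**Plate:** The tool stopped at 90.1 mm with 13 N of contact, where flush on the board should be. The pictures afterwards show the plate on both pins. Its centre came out about 0.8 mm from the card's centre.

**Stamp:**
- **Height:** the foot is about 10.5 mm above the plate, worked out from the tool height rather than measured in a picture.
- **Angle:** the foot and window edges run within about 1° of each other.
- **Held:** the fingers held the stamp at about 26–27 mm opening. The arm was still, with under 1.5 N at the wrist.

**Checks that disagreed:**
- **Centring:** the top camera puts the stamp about 1.3 mm short of the window's middle towards the robot. The robot's own readings put it about 1 mm beyond. Both are well inside the 5 mm allowed.
- **Jars and ball:** matching the first and last pictures shows shifts of half a pixel or less, so they did not move. The detector put the cream jar and brown jar about 5 pixels off between the two looks, which I took as noise.

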